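# Put the spindle tooling away by kind

## Robot

A 6-joint arm with a two-finger parallel gripper is mounted at the origin on a cart in front of the work surface, level with it; the furniture and walls round the work are solid. World frame = base frame: x ahead of the robot, y to its left, z up, the work surface at z = 0. Lengths are in mm, angles in rad, forces in N, time in s.
With the tool pointing down it reaches from about 400 to 925 mm from the base axis. Payload 3.4 kg.
Tool frame: the origin (TCP) lies at the very end of the fingers, on their centre line; the grasp point (between the pads) lies ctrl.grip_depth behind it (ctrl.grip_depth is the distance from the TCP to the grasp point, in mm); z points along the fingers, x is the direction in which the jaws open and shut, and the axes are right-handed (so a half turn about z gives the same grasp; the last joint's range is limited). The gripper opens to 85 mm and grips with 20 to 120 N. Pads are 22 mm wide; open, the fingers measure 114 mm over their backs; the gripper's body (76 mm by 85 mm) begins 54 mm behind the grasp point. The pads swing forward as they close: fully open they stand 13 mm farther back than shut.
Start: joints at [0.661, 0.307, 1.506, -0, 1.328, -0.073], TCP at [426.573, 385.573, 231.305] pointing down, gripper open.
Joint ranges: [-3.12, 3.12], [-1.05, 2.28], [0.14, 2.33], [-1.42, 4.57], [0.1, 2.73], [-2.68, 2.68]. Speed limits (rad/s): [2.57, 2.57, 3.14, 3.14, 3.14, 3.14].

## Interface

Orientations are given as a unit quaternion [w, x, y, z].
In Python, from cell import ctrl, cams, hand_in gives the robot as it stands.
- The arm moves only by the tool apply_moves, never from a script. Its argument "motion" is a list of rows, each a list of 2 entries, a list of its own where there are three numbers: the shift along the tool's x, y, z as a fraction of full scale, then the turn, a rotation vector about the tool's x, y, z as a fraction of full scale. A call has 1 to 10 rows; each row is the pose to reach, as a shift and turn from the pose commanded when the call began, along the tool's axes at that moment; what a row does not reach only later rows make up. Full scale, the value 1, is 0.25 m for a shift and pi/2 rad for a turn. A row lasts 1/12 s, in which the tool goes at most 41.7 mm and 7.16 degrees, less where a joint would pass 70% of its speed; a pose out of reach is approached as far as the arm can. A call with a number of a shift or a turn outside -1 to 1 is refused whole. A call with a gripper value outside its range is refused whole. "grip" is the closure, from -1 (fully open) to 1 (shut), so that 0 is half open, set as the call begins (left out, the last holds). The fingers move at their own pace and stop on an object; "newtons" is the grip in N (left out, the last holds). Time passes only in rows, so rows that repeat a pose let the fingers close. It gives the time, the measured TCP pose, the force and the opening at its end, in the units of the state.
- ctrl.get_state(): the state, without advancing time (a new reading comes with each control period).
- cams.get_image(name): name is "scene" or "top" or "wrist"; returns a dict with "image" (400x640x3 uint8, red, green, blue), "fov_y" (degrees; the focal length in pixels is half the picture's height over the tangent of half this angle, whatever the lens; pixels are square), "cx", "cy" (the principal point, pixels), "view" (4x4, takes a point from world to camera coordinates). Camera axes: x right, y down, z forward; pixel columns grow to the right and rows downward; lengths in mm; the calibration is good to about 2 mm. The wrist camera is an equidistant fisheye: a pixel r from the principal point sees the ray r / f radians off the axis. A picture is of the moment at which its call begins. There is no depth.
- hand_in(): hands the job in, once; it reports no verdict.
Trained networks look in a picture, given as the dict that the camera call returned (one of the last four; its "shot" number tells which), for a name from the list of things; names that differ only in an ending like _2 or _b are one class to them, and where a whole thing is asked for, a point or a joint stands for the part that bears it (a point fixed in the world has none). Each returns a list of dicts, best first, with "confidence" (0 to 1); they miss things now and then, are a little off and sometimes report something else, mostly with a low value. They report only what shows in the picture. A call takes as long as a camera call. They do not tell look-alikes from the thing itself.
- cams.spot_in(query, picture): "point" ([x, y, z] in mm, in world coordinates, good to about 4 mm: the middle of the surface that is visible of it).
- cams.silhouettes(query, picture): "region" (400x640 bool, what is visible of it).
- cams.landmark_of(query, picture): "point" ([x, y, z] in mm, in world coordinates, good to about 4 mm: a listed point, or the origin of a listed thing).
The state is a dict: "time_s": time; "joint_positions": joint angles; "qd": joint speeds; "joint_efforts": joint torques, N m; "tool_pos": TCP position; "orientation": TCP orientation; "force": force on the tool from outside, world axes, zero at the start; "ft_torque": the same for the moment, N m; "finger_gap": opening from 0.0 (shut) to 1.0 (fully open).
Only numpy, scipy, OpenCV 4.12 (cv2) and the standard library are available. Lean on these libraries where they do the work, as an engineer would, in place of code of your own. Each camera call takes 0.05 s, during which the arm holds its last target.

## Task

Put the loose spindle tooling away. Set each of the four pieces that stand on the bench top into the free place of the wooden block that already holds one of its kind: each collet narrow end down and fully home in the empty bore, the nut and the face mill over the empty steel dowel and flat down on the wood. Leave the loupe and the caliper where they lie.

Things in the scene. Friction and masses are not known exactly. Their poses are not given: they have to be found in the camera images.
- large_collet_center (a point): Large spring collet, plain steel, loose, standing on the bench narrow end down: 40 mm tall, cone from 24 mm across at the foot to 33 mm, then a straight gripping band 33 mm across over its top 13 mm, fine radial saw cuts in the face. The point is on its axis, half-way up (20 mm above its foot). About 0.13 kg.
- small_collet_center (a point): Small spring collet, the same form but clearly smaller, plain steel, loose, standing narrow end down: 31.5 mm tall, cone from 15 mm at the foot to 21 mm, straight gripping band 21 mm across over its top 11 mm. The point is on its axis, half-way up (15.75 mm above its foot). About 0.05 kg.
- clamping_nut_center (a point): Clamping nut, a dark steel ring lying flat, loose: 50 mm across, 22 mm tall, open bore 32 mm across right through, six spanner slots round the rim. The point is on its axis, half-way up (11 mm above its underside, in the open bore). About 0.17 kg.
- face_mill_center (a point): Face mill, steel, loose, standing on its toothed end: 40 mm tall; cutter body 50 mm across for the lower 18 mm, with four insert pockets, above it a straight hub 40 mm across and 22 mm tall to be gripped. Its hollow underside is 31 mm across and 18 mm high, to go over the dowel. The point is on its axis, half-way up (20 mm above its underside). About 0.32 kg.
- large_collet_block_seat (a point): Light wooden block 118 x 60 x 32 mm, fixed, for large collets: two bores 32 mm across, 20 mm deep; one holds a large collet (20 mm stand out), the other is free. Point: centre of the free bore's mouth, 32 mm above the bench. Fully home, a collet's half-way point is level with it. z up, x along the block, away from the robot; the taken place is 60 mm behind this one (+x).
- small_collet_block_seat (a point): Light wooden block 118 x 60 x 32 mm, fixed, for small collets: two bores 20.5 mm across, 14 mm deep; one holds a small collet (17.5 mm stand out), the other is free. Point: centre of the free bore's mouth, 32 mm above the bench. Fully home, a collet's half-way point is 2 mm above it. z up, x along the block, away from the robot; the taken place is 60 mm behind this one (+x).
- nut_stand_seat (a point): Low light wooden block 118 x 64 x 16 mm, fixed, with two upright steel dowels 18 mm across that stand 28 mm above the wood; one carries a clamping nut, the other is free. Point: centre of the free dowel's foot on the wood's upper face, 16 mm above the bench (the dowel's top is 28 mm above the point). z up, x along the block, away from the robot; the taken place is 60 mm behind this one (+x).
- mill_stand_seat (a point): Low light wooden block 118 x 64 x 16 mm, fixed, with two short upright steel dowels 16 mm across that stand 14 mm above the wood; one carries a face mill, the other is free. Point: centre of the free dowel's foot on the wood's upper face, 16 mm above the bench (the dowel's top is 14 mm above the point). z up, x along the block, away from the robot; the taken place is 60 mm behind this one (+x).
- loupe_center (a point): Bystander: black eye loupe, a small cup 36 mm across and 30 mm tall, in front of the loose tooling, near the front edge. The point is at its centre, 15 mm up. To be left alone.
- caliper_center (a point): Bystander: sliding caliper lying flat along the front edge of the bench, 220 mm long (its y axis), 64 mm wide at the jaws, 12 mm thick. The point is near its middle. To be left alone.
Things that resemble listed ones, but are neither listed nor needed, are in the scene too. What is shaped like the part that bears clamping_nut_center but orange is not meant. What is shaped like the part that bears face_mill_center but red is not meant.

How it is judged:
By the outcome, as a careful person would: the job done as asked, in the order asked, and still so for the second after the job is handed in, with the robot touching nothing.
It also fails if it takes over 93 s, if anything falls off the work surface, if the arm or the gripper's body presses on something with over 40 N, if the wrist force passes 120 N, or if a joint passes its speed limit or range.

## Working session

There is one attempt and no reset: what is moved stays moved. The work goes in short steps, Python scripts to look and compute and a tool call to move; the robot and the scene stay as the last step left them, time stands still between calls to the robot, and variables do not carry over. Pictures are saved under pics/ and viewed, and the job is handed in when it is done.

Besides the shell and the picture viewer there is one more tool, called by a JSON object that holds its "op" and its "data". apply_moves: Moves the arm, as the interface text tells. Its arguments: {"type":"object","properties":{"motion":{"type":"array"},"grip":{"type":"number"},"newtons":{"type":"number"}},"required":["motion"]}

```bash
ls -la; mkdir -p pics; cat > h.py <<'E'
import numpy as np, cv2
from cell import ctrl, cams, hand_in
def save(n,im): cv2.imwrite('pics/'+n+'.png', im[:,:,::-1])
E
python3 - <<'E'
from h import *
print(ctrl.get_state(), ctrl.grip_depth)
for n in ["scene","top"]:
    p=cams.get_image(n); save(n+'0',p['image']); print(n,p['fov_y'],p['cx'],p['cy'],p['view'].round(3).tolist(),p['shot'])
    for q in ["large_collet_center","small_collet_center","clamping_nut_center","face_mill_center","large_collet_block_seat","small_collet_block_seat","nut_stand_seat","mill_stand_seat","loupe_center","caliper_center"]:
        print(q,[(np.round(d['point']).tolist(),round(d['confidence'],2)) for d in cams.landmark_of(q,p)])
E
```

```text
total 12
drwxr-xr-x  3 agent agent 4096 Dec  6 18:45 .
drwxr-xr-x 23 root  root  4096 Dec  6 18:45 ..
drwxr-xr-x  2 agent agent 4096 Dec  6 18:45 pics
{'time_s': 0.0, 'joint_positions': array([ 6.61530171e-01,  3.07610865e-01,  1.50770008e+00,  7.95007044e-06,
        1.32836487e+00, -7.35302747e-02]), 'qd': array([-1.90001840e-03, -8.62335211e-04, -1.20448327e-03, -1.40257582e-03,
       -7.71409373e-04, -8.78305558e-05]), 'joint_efforts': array([ 2.65544422e-04, -4.57549667e+01, -2.51916003e+01,  1.07445405e-04,
        1.31341751e-02, -1.03132393e-05]), 'tool_pos': array([426.00241662, 385.15375974, 230.34926497]), 'orientation': array([ 2.98140139e-04,  9.33217449e-01,  3.59310601e-01, -9.98007513e-04]), 'force': array([ 0.6118336 ,  1.4203263 , -0.33634358]), 'ft_torque': array([-0.04497238, -0.01499969, -0.01309352]), 'finger_gap': 0.9985132910107093} 18.700000000000003
scene 42.96963181444006 317.3496765868398 195.68185435771156 [[-0.862, -0.506, 0.013, 592.668], [-0.379, 0.628, -0.68, 22.844], [0.336, -0.591, -0.734, 1449.762], [0.0, 0.0, 0.0, 1.0]] 1
large_collet_center [([4
[... 708 characters left out ...]
], [0.122, -0.015, -0.992, 1524.556], [0.0, 0.0, 0.0, 1.0]] 2
large_collet_center [([424.0, 168.0, 19.0], 0.37)]
small_collet_center [([541.0, 66.0, 16.0], 0.42)]
clamping_nut_center [([545.0, -90.0, 12.0], 0.63), ([445.0, -74.0, 8.0], 0.47), ([540.0, 66.0, 16.0], 0.42), ([691.0, -26.0, 31.0], 0.26)]
face_mill_center [([379.0, 296.0, 20.0], 0.64), ([382.0, 741.0, 18.0], 0.54)]
large_collet_block_seat [([303.0, 218.0, 12.0], 0.17)]
small_collet_block_seat [([632.0, 75.0, 20.0], 0.75), ([694.0, -32.0, 29.0], 0.7)]
nut_stand_seat [([631.0, 75.0, 13.0], 0.69), ([694.0, -29.0, 33.0], 0.48)]
mill_stand_seat []
loupe_center [([303.0, 220.0, 13.0], 0.38)]
caliper_center [([377.0, 40.0, 12.0], 0.84)]
```

View pics/scene0.png

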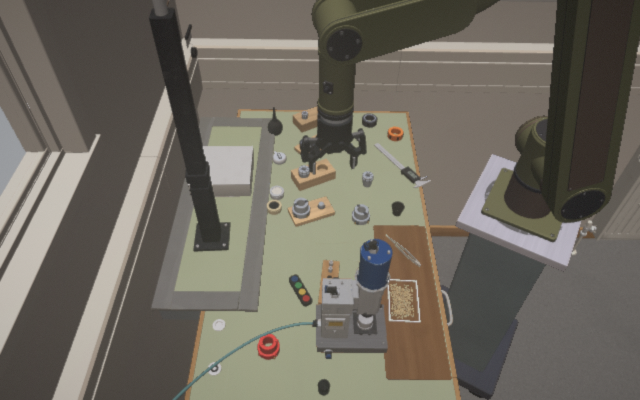

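View pics/top0.png

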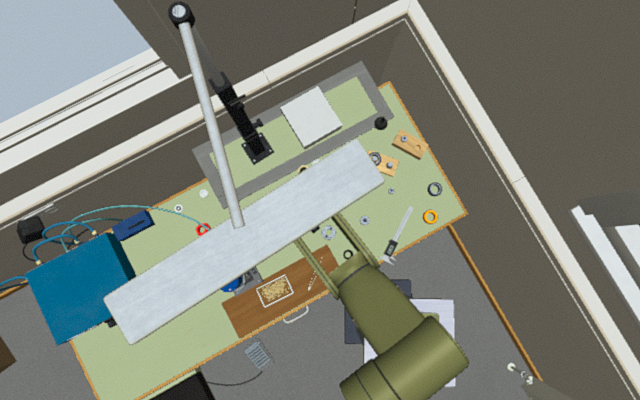

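```bash
python3 - <<'E'
from h import *
p=cams.get_image("scene"); 
for n in ["scene","top"]:
    q=cams.get_image(n); V=q['view']; print(n,-V[:3,:3].T@V[:3,3]); 
    if n=="top": save('top_z',cv2.resize(q['image'][80:300,280:480],None,fx=3,fy=2.7,interpolation=cv2.INTER_CUBIC))
save('scene_z',cv2.resize(p['image'][95:285,235:445],None,fx=3.5,fy=3,interpolation=cv2.INTER_CUBIC))
w=cams.get_image("wrist"); save('wrist0',w['image']); print(w['fov_y'],w['cx'],w['cy'],w['view'].round(3).tolist())
E
```

```text
scene [  32.92016236 1142.55688061 1071.01177713]
top [ 311.30040526  333.58532804 1569.27641158]
65.70646984690485 318.2561570556906 201.22408671468597 [[0.742, 0.671, 0.0, -575.592], [0.638, -0.706, 0.307, -40.199], [0.206, -0.228, -0.952, 379.291], [0.0, 0.0, 0.0, 1.0]]
```

View pics/scene_z.png

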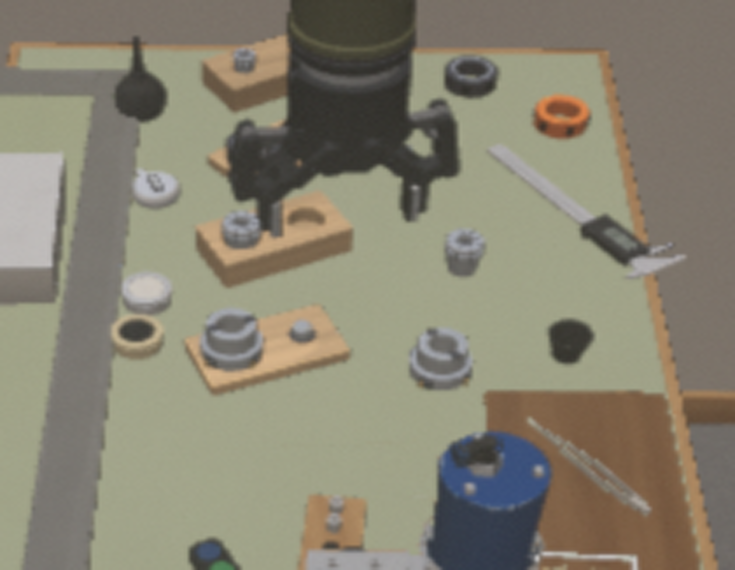

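View pics/top_z.png

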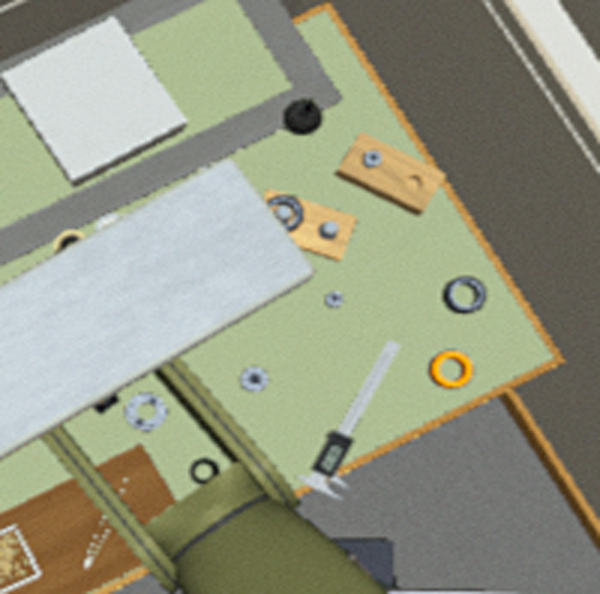

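View pics/wrist0.png

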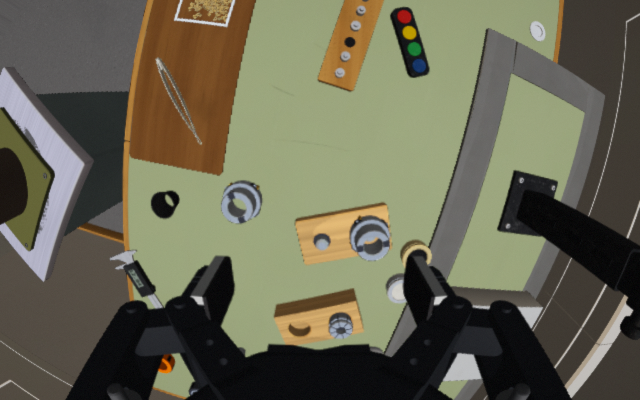

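```bash
cat >> h.py <<'E'
from scipy.spatial.transform import Rotation as R
def foc(p): return 200/np.tan(np.radians(p['fov_y']/2))
def proj(p,X,fish=True):
    c=p['view'][:3,:3]@np.asarray(X,float)+p['view'][:3,3]; f=foc(p)
    if not fish: return np.array([p['cx']+f*c[0]/c[2],p['cy']+f*c[1]/c[2]])
    r=np.hypot(c[0],c[1]); th=np.arctan2(r,c[2]); return np.array([p['cx'],p['cy']])+f*th*c[:2]/max(r,1e-9)
def back(p,uv,z,fish=True):
    f=foc(p); d=(np.asarray(uv,float)-[p['cx'],p['cy']])/f
    if fish:
        th=np.hypot(*d); k=np.sin(th)/th if th>1e-9 else 1; ray=np.array([d[0]*k,d[1]*k,np.cos(th)])
    else: ray=np.array([d[0],d[1],1])
    V=p['view']; C=-V[:3,:3].T@V[:3,3]; w=V[:3,:3].T@ray
    return C+w*(z-C[2])/w[2]
def pose():
    s=ctrl.get_state(); q=s['orientation']; return s['tool_pos'],R.from_quat([q[1],q[2],q[3],q[0]]),s
def yaw():  # jaw axis direction in world, deg
    t,r,s=pose(); x=r.as_matrix()[:,0]; return np.degrees(np.arctan2(x[1],x[0]))
def goal(x,y,z,jaw):
    """jaw: world angle(deg) of tool x axis; picks nearest half turn; prints shift & turn fractions"""
    t,r,s=pose(); 
    c=[]
    for a in (jaw,jaw+180):
        a=np.radians(a); X=np.array([np.cos(a),np.sin(a),0]); Z=np.array([0,0,-1.]); M=np.c_[X,np.cross(Z,X),Z]
        rv=(r.inv()*R.from_matrix(M)).as_rotvec(); c.append(rv)
    rv=min(c,key=np.linalg.norm)
    sh=r.inv().apply(np.array([x,y,z])-t)/250
    print('goal shift',sh.round(4).tolist(),'turn',(rv/(np.pi/2)).round(4).tolist(),'rows~',round(max(np.linalg.norm(sh)*250/41.7,np.degrees(np.linalg.norm(rv))/7.16),1),'j6',s['joint_positions'][5].round(2))
Q=["large_collet_center","small_collet_center","clamping_nut_center","face_mill_center"]
S=["large_collet_block_seat","small_collet_block_seat","nut_stand_seat","mill_stand_seat"]
def lm(p,qs):
    for q in qs: print(q,[(np.round(d['point'],1).tolist(),round(d['confidence'],2)) for d in cams.landmark_of(q,p)])
def mark(n,p,pts,fish=True):
    im=p['image'].copy()
    for X in pts:
        u=proj(p,X,fish).round().astype(int); cv2.drawMarker(im,tuple(int(v) for v in u),(255,0,0),0,8,1)
    save(n,im)
E
python3 - <<'E'
from h import *
w=cams.get_image("wrist"); V=w['view']; C=-V[:3,:3].T@V[:3,3]; t,r,s=pose(); print('cam in tool',r.inv().apply(C-t),'axis',r.inv().apply(V[2,:3]),'yaw',yaw(),s['time_s'])
lm(w,["face_mill_center"]+S[:1]+S[3:])
pts=[[423,166,20],[541,66,16],[545,-90,11],[380,294,20],[561,205,32],[694,-28,32],[631,74,16],[489,323,16]]
mark('wrist1',w,pts)
goal(500,150,330,-40)
E
```

```text
cam in tool [   0.57289661  -78.25017668 -142.0605043 ] axis [1.68514165e-04 3.06803878e-01 9.51772742e-01] yaw 42.11081037604419 1.35
face_mill_center [([382.6, 291.8, 19.9], 0.79)]
large_collet_block_seat [([559.0, 198.4, 33.6], 0.87)]
mill_stand_seat [([487.7, 320.5, 18.8], 0.88)]
goal shift [-0.4141, 0.896, -0.3948] turn [-0.0, -0.0, 0.9124] rows~ 11.5 j6 -0.07
```

View pics/wrist1.png

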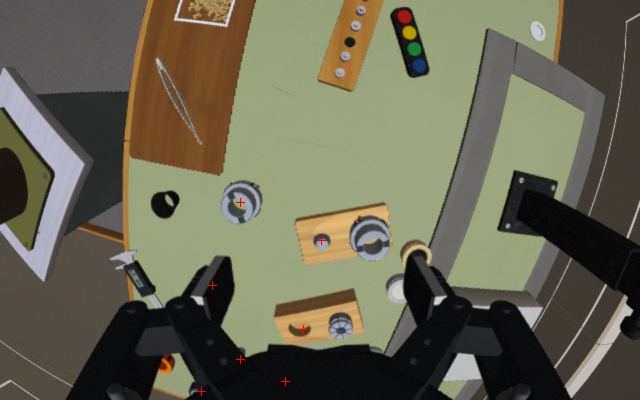

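```bash
python3 - <<'E'
from h import *
w=cams.get_image("wrist")
a=back(w,(321.5,237),30);b=back(w,(370,236),56); d=b-a; print('mill',a,b,np.hypot(*d[:2]),np.degrees(np.arctan2(d[1],d[0])))
a=back(w,(300,327.5),32);b=back(w,(341,323),52); d=b-a; print('large',a,b,np.hypot(*d[:2]),np.degrees(np.arctan2(d[1],d[0])))
for e in [((297,219),(388,204)),((306,264),(391,246)),((275,307),(356,290))]:
    z=32 if e[0][1]>300 else 16
    a=back(w,e[0],z);b=back(w,e[1],z);d=b-a;print(np.hypot(*d[:2]),np.degrees(np.arctan2(d[1],d[0])))
goal(424,167,150,-30)
goal(424,167,150,-40)
E
```

```text
mill [482.33103978 330.66655315  30.        ] [514.38615806 376.74241413  56.        ] 56.12945370318587 55.1735454652718
large [556.01330661 204.46261371  32.        ] [580.63278501 261.20206495  52.        ] 61.85049752872611 66.54378220438234
114.27202399805415 51.960641605000795
114.0487861621632 54.99679891453674
113.08024182661991 56.99735789975867
goal shift [-0.5939, 0.6417, 0.3252] turn [0.0, 0.0, 0.8013] rows~ 10.1 j6 -0.07
goal shift [-0.5939, 0.6417, 0.3252] turn [0.0, 0.0, 0.9124] rows~ 11.5 j6 -0.07
```

{"op": "apply_moves", "data": {"motion": [[[-0.594,0.642,0.325],[0,0,0.4]],[[-0.594,0.642,0.325],[0,0,0.8]],[[-0.594,0.642,0.325],[0,0,0.8]],[[-0.594,0.642,0.325],[0,0,0.8]],[[-0.594,0.642,0.325],[0,0,0.8]],[[-0.594,0.642,0.325],[0,0,0.8]],[[-0.594,0.642,0.325],[0,0,0.8]],[[-0.594,0.642,0.325],[0,0,0.8]],[[-0.594,0.642,0.325],[0,0,0.8]],[[-0.594,0.642,0.325],[0,0,0.8]]], "grip": -1}}

```text
time_s: 2.38
tool_pos: [424.2, 166.5, 150.1]
orientation: [-0.0, 0.966, -0.258, 0.0]
force: [-0.3, 0.6, 0.0]
finger_gap: 1.006
```

```bash
python3 - <<'E'
from h import *
t,r,s=pose(); print(t,yaw(),s['joint_positions'].round(2),s['time_s'])
w=cams.get_image("wrist"); lm(w,Q+S); save('wrist2',w['image'])
E
```

```text
[424.23681857 166.52534792 150.1331016 ] -29.91838232015663 [0.28 0.23 1.86 0.   1.05 0.8 ] 2.3833
large_collet_center [([421.3, 163.3, 15.2], 0.75)]
small_collet_center [([531.4, 69.7, 18.7], 0.69)]
clamping_nut_center [([543.5, -95.4, 7.4], 0.5)]
face_mill_center []
large_collet_block_seat [([555.9, 198.1, 33.7], 0.8)]
small_collet_block_seat []
nut_stand_seat [([627.4, 80.2, 17.0], 0.84)]
mill_stand_seat [([485.2, 322.0, 19.4], 0.83), ([543.6, -94.2, 9.9], 0.63)]
```

View pics/wrist2.png

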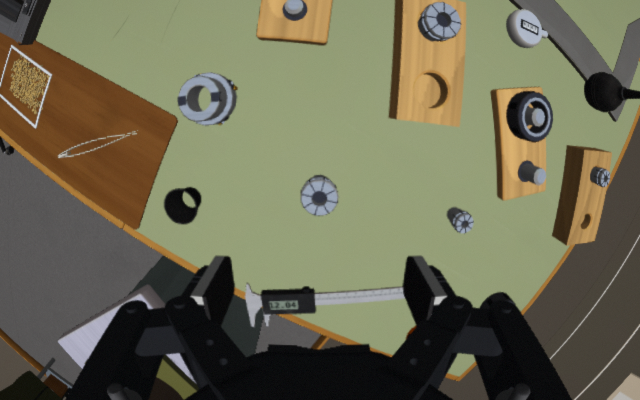

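```bash
python3 - <<'E'
from h import *
w=cams.get_image("wrist"); im=w['image']
c=lambda x0,x1,y0,y1,f: cv2.resize(im[y0:y1,x0:x1],None,fx=f,fy=f,interpolation=cv2.INTER_CUBIC)
a=c(280,360,150,250,4); b=c(380,480,0,130,3); 
b=cv2.resize(b,(int(b.shape[1]*400/b.shape[0]),400)); save('crop2',np.hstack([a,b]))
f=b.shape[1]/100; print(f,400/130)
T=lambda n,uv,z: print(n,back(w,uv,z).round(1))
T('L',(320,195.5),40);T('S',(460,219),31);T('N',(0,0),0)
T('Lseat',(430,89.5),32);T('Ltaken',(440,21),52)
for e in [((398,0),(391,118)),((466,0),(462,126))]:
    a=back(w,e[0],32);b=back(w,e[1],32);d=a-b;print(np.degrees(np.arctan2(d[1],d[0])))
E
```

```text
3.07 3.076923076923077
L [427.2 168.5  40. ]
S [533.3  78.6  31. ]
N [156.9 664.5   0. ]
Lseat [555.2 203.2  32. ]
Ltaken [584.7 252.4  52. ]
57.2645622119572
58.703399761335206
```

View pics/crop2.png

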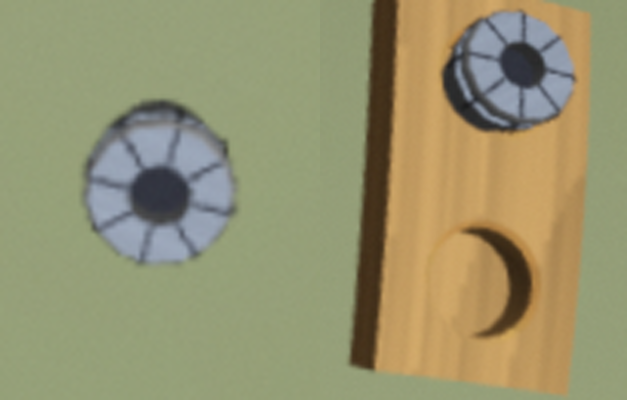

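```bash
python3 - <<'E'
from h import *
w=cams.get_image("wrist")
L=back(w,(320,198.3),40);print(L,back(w,(433.7,91),32), back(w,(379.5+522/1-320+0 if 0 else 380+(517-320)/3.07,68/3.077),52))
goal(L[0],L[1],23,-32)
E
```

```text
[425.99106996 166.35726364  40.        ] [557.76583696 200.55621289  32.        ] [587.72173296 250.1371792   52.        ]
goal shift [0.0081, -0.0015, 0.5083] turn [-0.0, -0.0, 0.0282] rows~ 3.0 j6 0.8
```

{"op": "apply_moves", "data": {"motion": [[[0.008,-0.002,0.16],[0,0,0.02]],[[0.008,-0.002,0.32],[0,0,0.022]],[[0.008,-0.002,0.44],[0,0,0.022]],[[0.008,-0.002,0.508],[0,0,0.022]],[[0.008,-0.002,0.508],[0,0,0.022]],[[0.008,-0.002,0.508],[0,0,0.022]]]}}

```text
time_s: 3.43
tool_pos: [425.4, 166.2, 22.4]
orientation: [0.001, 0.963, -0.271, -0.001]
force: [0.4, -0.2, 0.5]
finger_gap: 1.001
```

{"op": "apply_moves", "data": {"motion": [[[0,0,0],[0,0,0]],[[0,0,0],[0,0,0]],[[0,0,0],[0,0,0]],[[0,0,0],[0,0,0]],[[0,0,0],[0,0,0]],[[0,0,0],[0,0,0]],[[0,0,0],[0,0,0]],[[0,0,0],[0,0,0]]], "grip": 1, "newtons": 40}}

```text
time_s: 4.1
tool_pos: [426.8, 166.7, 24.3]
orientation: [-0.001, 0.962, -0.271, 0.001]
force: [-1.1, 0.9, 7.3]
finger_gap: 0.362
```

```bash
python3 - <<'E'
from h import *
t,r,s=pose(); print(t,yaw(),s['finger_gap']*85,s['force'],s['time_s'])
w=cams.get_image("wrist"); save('wrist3',w['image'])
E
```

```text
[426.81200303 166.68460993  24.25356667] -31.488020741251113 30.781387857801516 [-1.07862144  0.94878981  7.33443526] 4.1
```

View pics/wrist3.png

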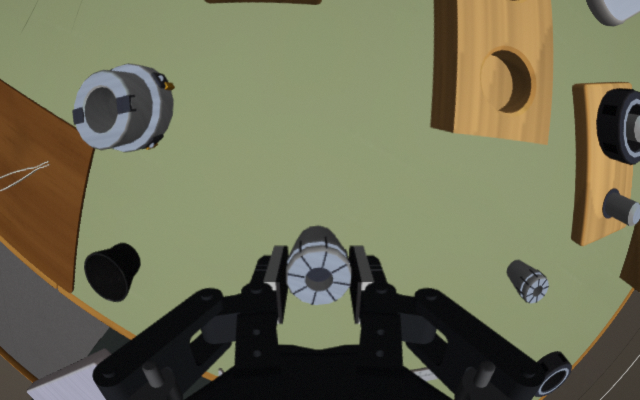

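{"op": "apply_moves", "data": {"motion": [[[0,0,-0.1],[0,0,0]],[[0,0,-0.24],[0,0,0]],[[0,0,-0.3],[0,0,0]],[[0,0,-0.3],[0,0,0]],[[0,0,-0.3],[0,0,0]]]}}

```text
time_s: 4.57
tool_pos: [426.6, 166.5, 98.9]
orientation: [-0.001, 0.962, -0.271, 0.001]
force: [0.1, -0.0, -1.5]
finger_gap: 0.368
```

```bash
python3 - <<'E'
from h import *
t,r,s=pose(); print(t,yaw(),s['finger_gap']*85,s['force'],s['time_s'])
w=cams.get_image("wrist"); save('wrist4',w['image']); lm(w,Q[:1]+S[:1]+S[2:3])
goal(557.3,201,100,-32)
E
```

```text
[426.62001864 166.54710368  98.93615714] -31.485299888101913 31.290688990753576 [ 0.05141415 -0.00937018 -1.51737493] 4.5667
large_collet_center [([424.6, 164.8, 91.1], 0.57), ([304.0, 221.4, 20.6], 0.53)]
large_collet_block_seat [([558.3, 196.1, 36.4], 0.86)]
nut_stand_seat [([628.2, 80.1, 14.0], 0.72)]
goal shift [0.3791, -0.3964, -0.0147] turn [0.0015, 0.0013, 0.0057] rows~ 3.3 j6 0.83
```

View pics/wrist4.png

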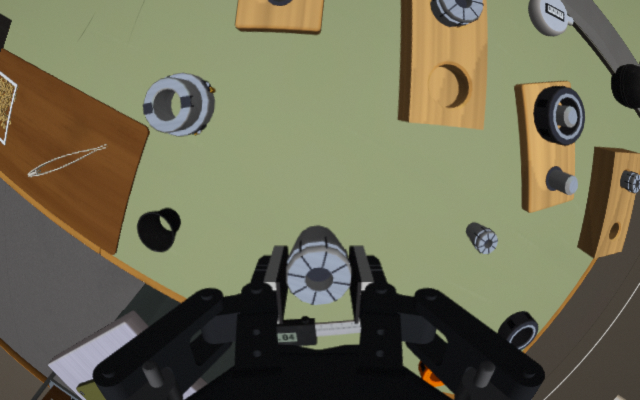

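{"op": "apply_moves", "data": {"motion": [[[0.095,-0.099,-0.004],[0,0,0.006]],[[0.19,-0.198,-0.008],[0,0,0.006]],[[0.285,-0.298,-0.012],[0,0,0.006]],[[0.36,-0.377,-0.014],[0,0,0.006]],[[0.379,-0.396,-0.015],[0,0,0.006]],[[0.379,-0.396,-0.015],[0,0,0.006]],[[0.379,-0.396,-0.015],[0,0,0.006]]]}}

```text
time_s: 5.35
tool_pos: [556.8, 200.8, 99.9]
orientation: [0.001, 0.961, -0.276, -0.002]
force: [-0.5, -0.3, -1.1]
finger_gap: 0.369
```

```bash
python3 - <<'E'
from h import *
t,r,s=pose(); print(t,yaw(),s['finger_gap']*85,s['force'],s['time_s'])
w=cams.get_image("wrist"); save('wrist5',cv2.resize(w['image'][120:340,200:440],None,fx=3,fy=2.7,interpolation=cv2.INTER_CUBIC)); save('wrist5f',w['image']); lm(w,S[:1])
E
```

```text
[556.79183786 200.78602504  99.94566312] -32.03176076205028 31.33896620990072 [-0.46828818 -0.26265736 -1.14428305] 5.35
large_collet_block_seat [([557.3, 193.4, 34.2], 0.62)]
```

View pics/wrist5f.png

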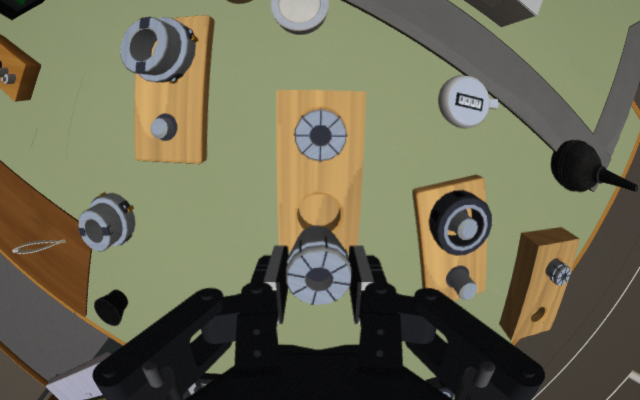

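```bash
python3 - <<'E'
from h import *
w=cams.get_image("wrist")
tk=back(w,(320.5,135.5),52); a=back(w,(276,92),32); b=back(w,(365,92),32); print(tk,a,b,np.linalg.norm(a-b), 'perp yaw',np.degrees(np.arctan2(*(b-a)[[1,0]])))
for e in [((276,92),(277,240)),((365,92),(361,235))]:
    A=back(w,e[0],32);B=back(w,e[1],32);d=A-B;print(np.degrees(np.arctan2(d[1],d[0])))
m=(a+b)/2
for y in (57,58,59):
    d=np.array([np.cos(np.radians(y)),np.sin(np.radians(y))]); print(y,tk[:2]-60*d, m[:2]-89*d)
print('bore sides',back(w,(299,208),32),back(w,(341,208),32))
t=proj(w,[556.8,200.8,32]);print('tcp down px',t)
E
```

```text
[589.02609474 250.44332479  52.        ] [578.66716609 289.95783841  32.        ] [629.27581332 258.43157841  32.        ] 59.62499681179092 perp yaw -31.920518757441634
56.50308028507776
58.35080373009544
57 [556.34775264 200.12309071] [555.49861559 199.55302786]
58 [557.23093889 199.56043902] [556.80867519 198.71842785]
59 [558.12381025 199.01328674] [558.13310104 197.90681865]
bore sides [547.40243515 212.73252732  32.        ] [573.07665375 196.71227534  32.        ]
tcp down px [318.83584287 214.71210154]
```

```bash
python3 - <<'E'
from h import *
goal(557.5,199.8,37,-32)
E
```

```text
goal shift [0.0075, -0.0007, 0.2557] turn [0.0017, 0.0015, -0.0002] rows~ 1.5 j6 0.83
```

{"op": "apply_moves", "data": {"motion": [[[0.007,0,0.06],[0,0,0]],[[0.007,0,0.13],[0,0,0]],[[0.007,0,0.17],[0,0,0]],[[0.007,0,0.19],[0,0,0]],[[0.007,0,0.21],[0,0,0]],[[0.007,0,0.23],[0,0,0]],[[0.007,0,0.245],[0,0,0]],[[0.007,0,0.245],[0,0,0]]]}}

```text
time_s: 6.17
tool_pos: [559.1, 200.5, 40.1]
orientation: [0.0, 0.961, -0.276, -0.001]
force: [-2.0, 1.1, -2.6]
finger_gap: 0.367
```

```bash
python3 - <<'E'
from h import *
t,r,s=pose(); print(t,yaw(),s['finger_gap']*85,s['force'],s['ft_torque'],s['time_s'])
w=cams.get_image("wrist"); save('wrist6',w['image'])
E
```

```text
[559.13557715 200.49757932  40.05730809] -32.03368642558822 31.155862334465066 [-2.03803544  1.10843591 -2.59039745] [ 0.19085399  0.28307761 -0.02496879] 6.1667
```

View pics/wrist6.png

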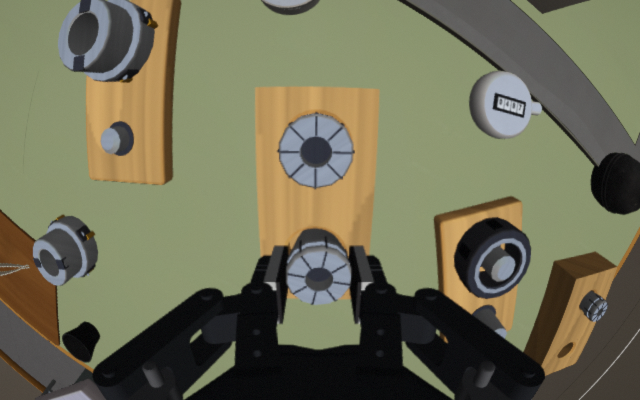

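{"op": "apply_moves", "data": {"motion": [[[-0.003,0,0.008],[0,0,0]],[[-0.003,0,0.016],[0,0,0]],[[-0.003,0,0.02],[0,0,0]],[[-0.003,0,0.02],[0,0,0]]]}}

```text
time_s: 6.55
tool_pos: [558.8, 201.1, 36.3]
orientation: [-0.0, 0.961, -0.276, -0.0]
force: [-4.6, 1.5, 5.2]
finger_gap: 0.369
```

```bash
python3 - <<'E'
from h import *
t,r,s=pose(); print(t,yaw(),s['finger_gap']*85,s['force'],s['ft_torque'],s['time_s'])
E
```

```text
[558.79288492 201.08420031  36.32607675] -32.03327857184137 31.353081645352795 [-4.61881717  1.49387773  5.1883987 ] [0.27831134 0.76411933 0.0353945 ] 6.55
```

{"op": "apply_moves", "data": {"motion": [[[-0.003,0,0.0],[0,0,0]],[[-0.003,0,0],[0,0,0]],[[-0.003,0,0],[0,0,0]],[[-0.003,0,-0.01],[0,0,0]],[[-0.003,0,-0.1],[0,0,0]],[[-0.003,0,-0.24],[0,0,0]],[[-0.003,0,-0.28],[0,0,0]],[[-0.003,0,-0.28],[0,0,0]]], "grip": -0.3}}

```text
time_s: 7.22
tool_pos: [561.9, 201.9, 109.2]
orientation: [-0.002, 0.961, -0.276, 0.004]
force: [0.4, -0.4, -0.4]
finger_gap: 0.651
```

```bash
python3 - <<'E'
from h import *
t,r,s=pose(); print(t,yaw(),s['finger_gap']*85,s['force'],s['time_s'])
w=cams.get_image("wrist"); save('wrist7',w['image']); lm(w,["large_collet_center"])
goal(537,72,140,-32)
E
```

```text
[561.94898513 201.90167074 109.18396222] -32.03264528020563 55.36279639585709 [ 0.37741023 -0.38750335 -0.38928957] 7.2167
large_collet_center [([553.3, 199.1, 31.2], 0.75), ([545.2, -94.7, 8.6], 0.46)]
goal shift [0.1995, 0.4843, -0.1374] turn [-0.0004, -0.0005, -0.0003] rows~ 3.2 j6 0.83
```

View pics/wrist7.png

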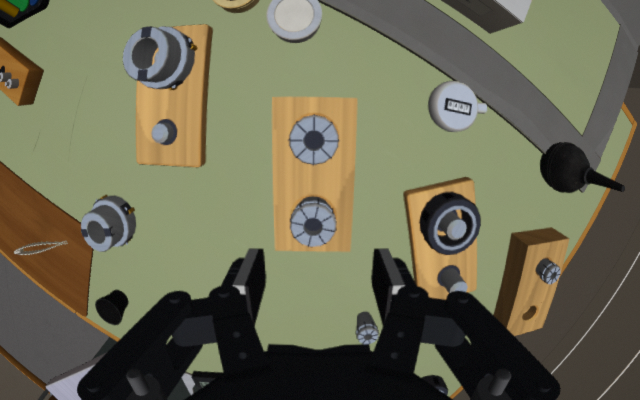

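```bash
python3 - <<'E'
from h import *
for i in range(3):
    t,r,s=pose(); print(t,s['time_s'],np.abs(s['qd']).max()); w=cams.get_image("wrist")
a=back(w,(313,221.5),52);b=back(w,(313.3,140),52);print(a,b,np.linalg.norm(a-b))
w=cams.get_image("wrist"); im=w['image']; save('crop7',cv2.resize(im[90:260,260:370],None,fx=3.5,fy=3.5,interpolation=cv2.INTER_CUBIC))
goal(537,72,140,-32)
E
```

```text
[558.9533086  201.09853914 105.68718033] 7.3167 0.03181709526280284
[558.04258393 200.89502742 104.70964155] 7.3667 0.017248904277198367
[557.58963512 200.77709074 104.16082786] 7.4167 0.010364696534078866
[556.01367412 204.10765519  52.        ] [585.39006837 250.26117688  52.        ] 54.70941512890223
goal shift [0.2032, 0.4807, -0.1436] turn [0.0015, 0.0013, -0.0003] rows~ 3.2 j6 0.83
```

View pics/crop7.png

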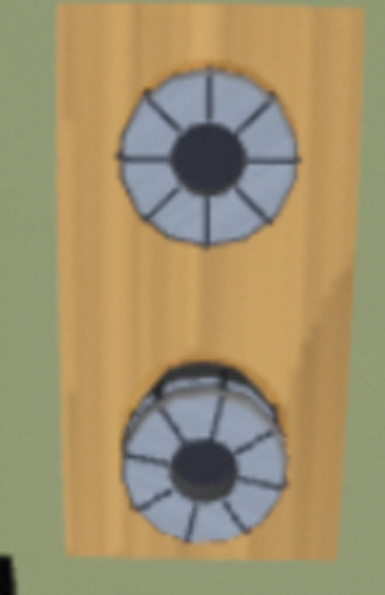

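```bash
cat >> h.py <<'E'
import pickle
def shot(n,name="wrist"):
    p=cams.get_image(name); pickle.dump(p,open(n+'.pkl','wb')); save(n,p['image']); return p
def ld(n): return pickle.load(open(n+'.pkl','rb'))
def crop(n,x0,x1,y0,y1,f):
    p=ld(n); save(n+'_c',cv2.resize(p['image'][y0:y1,x0:x1],None,fx=f,fy=f,interpolation=cv2.INTER_CUBIC))
E
python3 - <<'E'
from h import *
w=shot('w8')
a=back(w,(318.6,223.4),52);b=back(w,(319.4,134.6),52);print(a,b,np.linalg.norm(a-b),np.degrees(np.arctan2(*(b-a)[[1,0]])))
print(pose()[0])
goal(537,72,140,-32)
E
```

```text
[558.44399549 201.03964183  52.        ] [590.36065427 251.17269394  52.        ] 59.43059836413318 57.51757734532376
[557.73445549 200.83228115 104.03809077]
goal shift [0.2028, 0.4812, -0.1432] turn [0.0014, 0.0012, -0.0004] rows~ 3.2 j6 0.83
```

{"op": "apply_moves", "data": {"motion": [[[0.05,0.11,-0.143],[0,0,0]],[[0.1,0.24,-0.143],[0,0,0]],[[0.15,0.36,-0.143],[0,0,0]],[[0.203,0.46,-0.143],[0,0,0]],[[0.203,0.481,-0.143],[0,0,0]],[[0.203,0.481,-0.143],[0,0,0]],[[0.203,0.481,-0.143],[0,0,0]],[[0.203,0.481,-0.143],[0,0,0]],[[0.203,0.481,-0.143],[0,0,0]]]}}

```text
time_s: 8.32
tool_pos: [538.2, 73.5, 141.0]
orientation: [-0.0, 0.961, -0.275, -0.0]
force: [0.6, 1.1, 0.1]
finger_gap: 0.649
```

```bash
python3 - <<'E'
from h import *
w=shot('w9'); print(pose()[0],yaw()); lm(w,Q[1:]+S[1:3])
E
```

```text
[538.18638471  73.47029898 141.05492253] -31.940264156662302
small_collet_center [([534.9, 70.6, 19.0], 0.82)]
clamping_nut_center [([443.1, -71.9, 10.3], 0.85)]
face_mill_center [([381.7, 293.6, 17.2], 0.62)]
small_collet_block_seat [([695.7, -33.2, 33.7], 0.7)]
nut_stand_seat [([626.3, 79.3, 16.9], 0.74)]
```

View pics/w9.png

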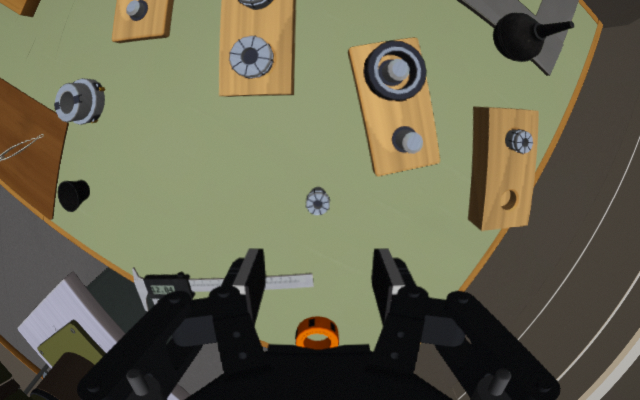

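```bash
python3 - <<'E'
from h import *
crop('w9',290,350,170,230,8)
w=ld('w9'); im=w['image']; save('w9_b',cv2.resize(im[95:240,460:550],None,fx=4,fy=4,interpolation=cv2.INTER_CUBIC))
E
```

```text
(no output)
```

View pics/w9_c.png

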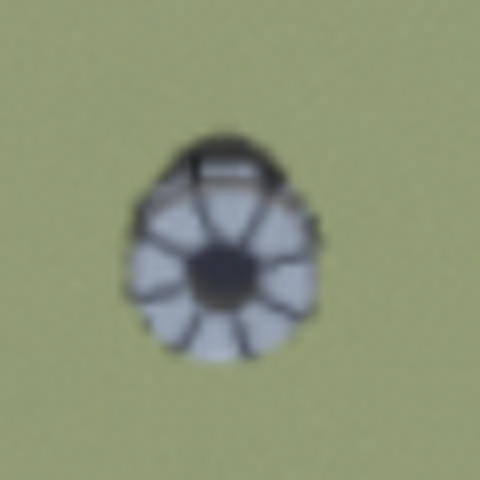

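View pics/w9_b.png

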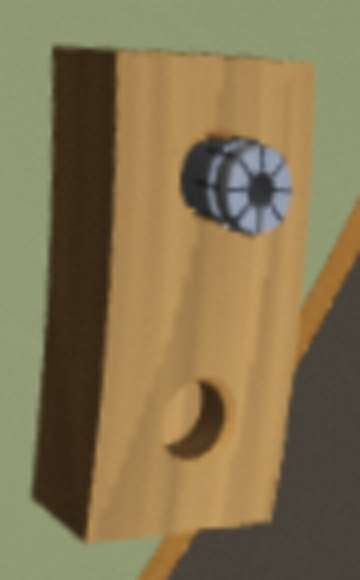

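```bash
python3 - <<'E'
from h import *
w=ld('w9'); P=lambda x,y:(460+x/4,95+y/4)
a=back(w,P(195,420),32);b=back(w,P(265,188),49.5);print(a,b,np.linalg.norm((a-b)[:2]),np.degrees(np.arctan2(*(b-a)[[1,0]])))
for e in [((115,50),(88,542)),((315,65),(272,520))]:
    A=back(w,P(*e[0]),32);B=back(w,P(*e[1]),32);d=A-B;print(np.hypot(*d[:2]),np.degrees(np.arctan2(d[1],d[0])))
c=back(w,(317.7,203.7),31.5);print(c,pose()[0])
goal(c[0],c[1],17,-32)
E
```

```text
[696.20985839 -25.69879572  32.        ] [726.32131043  25.69230333  49.5       ] 59.56294657961783 59.63279464817376
117.53925313577689 62.50332366177279
116.95755835456528 61.79831173569755
[535.98593767  69.89806776  31.5       ] [538.03597588  72.83621323 141.25675726]
goal shift [-0.0007, 0.0143, 0.497] turn [-0.0, 0.0, 0.0002] rows~ 3.0 j6 0.61
```

{"op": "apply_moves", "data": {"motion": [[[0,0.014,0.16],[0,0,0]],[[0,0.014,0.32],[0,0,0]],[[0,0.014,0.43],[0,0,0]],[[0,0.014,0.497],[0,0,0]],[[0,0.014,0.497],[0,0,0]],[[0,0.014,0.497],[0,0,0]],[[0,0.014,0.497],[0,0,0]],[[0,0.014,0.497],[0,0,0]]]}}

```text
time_s: 9.28
tool_pos: [537.7, 69.5, 18.6]
orientation: [-0.001, 0.961, -0.276, 0.002]
force: [0.8, -0.1, -0.0]
finger_gap: 0.655
```

{"op": "apply_moves", "data": {"motion": [[[0,0,0],[0,0,0]],[[0,0,0],[0,0,0]],[[0,0,0],[0,0,0]],[[0,0,0],[0,0,0]],[[0,0,0],[0,0,0]],[[0,0,0],[0,0,0]],[[0,0,0],[0,0,0]],[[0,0,0],[0,0,0]]], "grip": 1, "newtons": 35}}

```text
time_s: 9.95
tool_pos: [536.7, 69.5, 18.0]
orientation: [-0.0, 0.961, -0.276, 0.001]
force: [-0.5, 0.1, 6.4]
finger_gap: 0.228
```

```bash
python3 - <<'E'
from h import *
t,r,s=pose(); print(t,yaw(),s['finger_gap']*85,s['force'],s['time_s'])
w=shot('w10'); crop('w10',220,420,200,350,4)
E
```

```text
[536.73418984  69.48087128  18.00844575] -32.030244863723304 19.420803289674673 [-0.52397103  0.09447503  6.43908447] 9.95
```

View pics/w10_c.png

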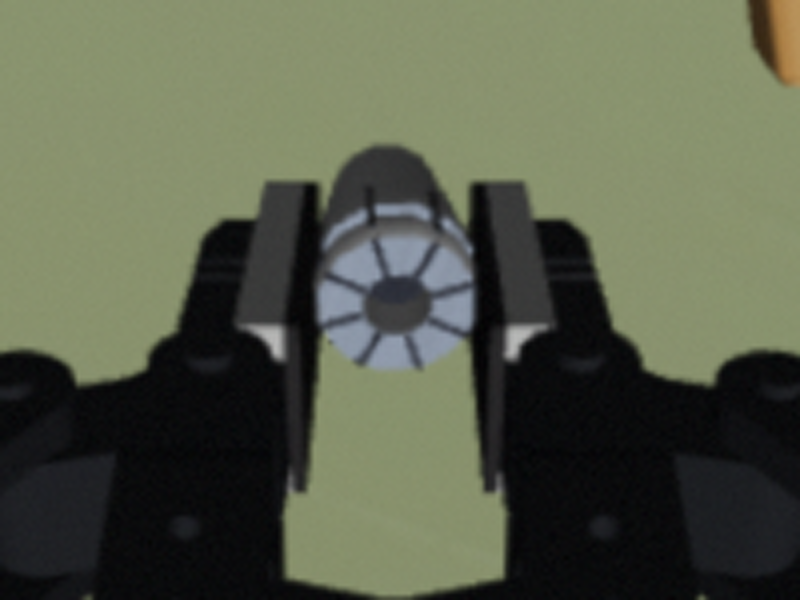

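{"op": "apply_moves", "data": {"motion": [[[0,0,-0.1],[0,0,0]],[[0,0,-0.24],[0,0,0]],[[0,0,-0.32],[0,0,0]],[[0,0,-0.34],[0,0,0]],[[0,0,-0.34],[0,0,0]],[[0,0,-0.34],[0,0,0]],[[0,0,-0.34],[0,0,0]]]}}

```text
time_s: 10.58
tool_pos: [534.7, 69.2, 100.5]
orientation: [0.001, 0.961, -0.276, -0.001]
force: [-0.2, 0.3, -0.2]
finger_gap: 0.225
```

```bash
python3 - <<'E'
from h import *
t,r,s=pose(); print(t,yaw(),s['finger_gap']*85,s['force'],s['time_s'])
goal(696,-26,95,-29)
E
```

```text
[534.71859679  69.24698626 100.53371396] -32.02821609950086 19.14043244137318 [-0.20372108  0.33778244 -0.15253041] 10.5833
goal shift [0.749, -0.0192, 0.0202] turn [0.0011, 0.0017, -0.0336] rows~ 4.5 j6 0.61
```

{"op": "apply_moves", "data": {"motion": [[[0.15,-0.004,0],[0,0,-0.034]],[[0.31,-0.008,0],[0,0,-0.034]],[[0.47,-0.012,0.01],[0,0,-0.034]],[[0.62,-0.016,0.02],[0,0,-0.034]],[[0.72,-0.019,0.02],[0,0,-0.034]],[[0.749,-0.019,0.02],[0,0,-0.034]],[[0.749,-0.019,0.02],[0,0,-0.034]],[[0.749,-0.019,0.02],[0,0,-0.034]],[[0.749,-0.019,0.02],[0,0,-0.034]],[[0.749,-0.019,0.02],[0,0,-0.034]]]}}

```text
time_s: 11.42
tool_pos: [695.4, -24.7, 96.6]
orientation: [0.0, 0.968, -0.25, -0.001]
force: [0.5, 0.4, -1.1]
finger_gap: 0.226
```

```bash
python3 - <<'E'
from h import *
t,r,s=pose(); print(t,yaw(),s['finger_gap']*85,s['force'],s['time_s'])
w=shot('w11'); print(pose()[0]); crop('w11',220,420,60,340,2.8)
E
```

```text
[695.37056615 -24.74184067  96.58021783] -28.90873645598259 19.178632797634044 [ 0.45948917  0.35153923 -1.06439202] 11.4167
[695.77109008 -24.78561868  96.96568888]
```

View pics/w11_c.png

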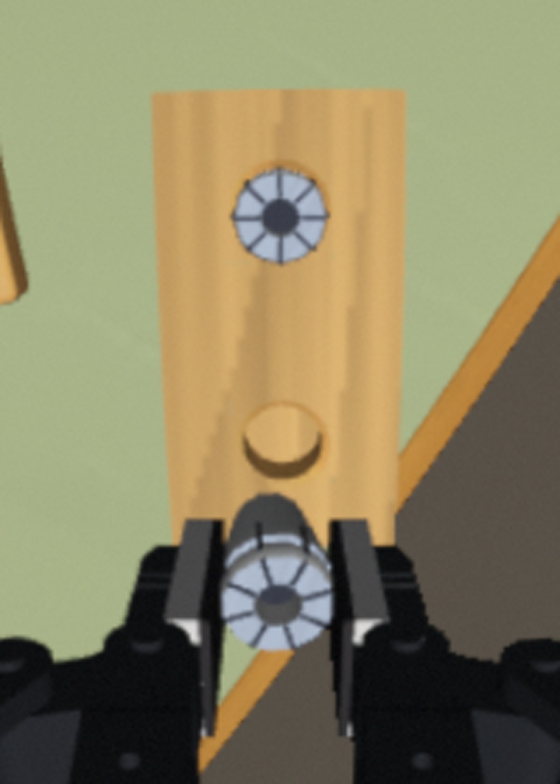

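```bash
python3 - <<'E'
from h import *
w=ld('w11')
print('bore',back(w,(321.4,216.8),32)); b=back(w,(320.4,137.1),49.5); print('taken',b)
for y in (60,61,62):
    d=np.array([np.cos(np.radians(y)),np.sin(np.radians(y))]); print(y,b[:2]-60*d)
print('held top',back(w,(318.9,275.4),110.5))
for X in ([695.8,-24.8,79],[695.8,-24.8,110.5]): print(proj(w,X))
# foot back edge predicted
y=np.radians(61)
print('foot back edge pred',proj(w,[695.8+7.5*np.cos(y),-24.8+7.5*np.sin(y),79]), 'seen',(220+268/2.8,60+492/2.8))
print(pose()[0])
E
```

```text
bore [697.99538483 -25.39691377  32.        ]
taken [725.42692416  26.15631082  49.5       ]
60 [695.42692416 -25.80521341]
61 [696.33834694 -26.32087161]
62 [697.25863039 -26.82054475]
held top [696.22019267 -24.95570009 110.5       ]
[318.13854941 246.72617393]
[317.97871641 275.5161247 ]
foot back edge pred [318.16006902 234.81251905] seen (315.7142857142857, 235.71428571428572)
[695.77109008 -24.78561868  96.96568888]
```

```bash
python3 - <<'E'
from h import *
goal(697.5,-25.8,53,-29)
E
```

```text
goal shift [0.0083, 0.0001, 0.1759] turn [0.0003, 0.001, 0.0011] rows~ 1.1 j6 0.41
```

{"op": "apply_moves", "data": {"motion": [[[0.008,0,0.06],[0,0,0]],[[0.008,0,0.13],[0,0,0]],[[0.008,0,0.176],[0,0,0]],[[0.008,0,0.176],[0,0,0]],[[0.008,0,0.176],[0,0,0]],[[0.008,0,0.176],[0,0,0]],[[0.008,0,0.176],[0,0,0]]]}}

```text
time_s: 12.05
tool_pos: [699.9, -26.8, 54.2]
orientation: [-0.0, 0.968, -0.25, 0.001]
force: [-0.4, -0.4, -0.7]
finger_gap: 0.228
```

```bash
python3 - <<'E'
from h import *
t,r,s=pose(); print(t,yaw(),s['force'],s['time_s'])
w=shot('w12'); print(pose()[0]); crop('w12',220,420,60,340,2.8)
E
```

```text
[699.91862859 -26.83890887  54.24097185] -28.957699169192143 [-0.36815699 -0.44544819 -0.7334736 ] 12.05
[699.98021377 -26.90353465  54.2779999 ]
```

View pics/w12_c.png

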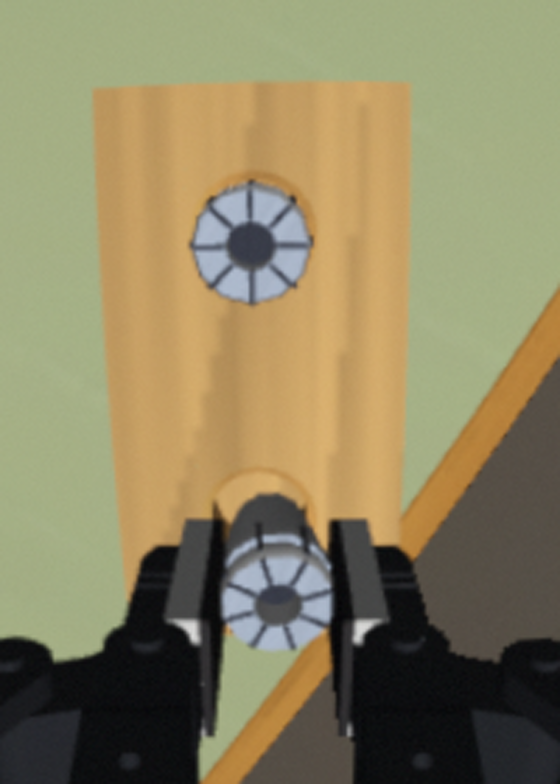

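```bash
python3 - <<'E'
from h import *
w=ld('w12'); a=back(w,(313.6,226.8),32); f=back(w,(315.7,235.7),36.3)
y=np.radians(61); d=np.array([np.cos(y),np.sin(y)]); n=np.array([np.sin(y),-np.cos(y)])
bc=a[:2]-10.25*d; fc=f[:2]-7.5*d; print('bore c',bc,'foot c',fc,'delta tool x,y',(bc-fc)@n,-(bc-fc)@d, pose()[0])
b=back(w,(220+251/2.8,60+244/2.8),49.5); print(b)
for yy in (60,61,62):
    D=np.array([np.cos(np.radians(yy)),np.sin(np.radians(yy))]); print(yy,b[:2]-60*D)
E
```

```text
bore c [698.26935802 -25.4540878 ] foot c [698.89029004 -26.8529954 ] delta tool x,y -1.2212832448652613 -0.9224783399415944 [699.98021377 -26.90353465  54.2779999 ]
[725.22824095  26.30163748  49.5       ]
60 [695.22824095 -25.65988674]
61 [696.13966373 -26.17554494]
62 [697.05994718 -26.67521809]
```

{"op": "apply_moves", "data": {"motion": [[[-0.006,-0.003,0],[0,0,0]],[[-0.006,-0.003,0],[0,0,0]],[[-0.006,-0.003,0.01],[0,0,0]],[[-0.006,-0.003,0.02],[0,0,0]],[[-0.006,-0.003,0.03],[0,0,0]],[[-0.006,-0.003,0.04],[0,0,0]],[[-0.006,-0.003,0.04],[0,0,0]],[[-0.006,-0.003,0.04],[0,0,0]]]}}

```text
time_s: 12.77
tool_pos: [697.9, -25.5, 42.6]
orientation: [0.0, 0.968, -0.25, -0.0]
force: [0.1, 0.3, -0.8]
finger_gap: 0.223
```

```bash
python3 - <<'E'
from h import *
t,r,s=pose(); print(t,yaw(),s['force'],s['ft_torque'],s['time_s'])
w=shot('w13'); print(pose()[0]); crop('w13',220,420,60,340,2.8)
E
```

```text
[697.93310022 -25.51271934  42.55243932] -28.967811592193343 [ 0.10017653  0.25242767 -0.80590635] [ 0.0095687   0.01023709 -0.02547797] 12.7667
[698.10171614 -25.49652895  42.78618678]
```

View pics/w13_c.png

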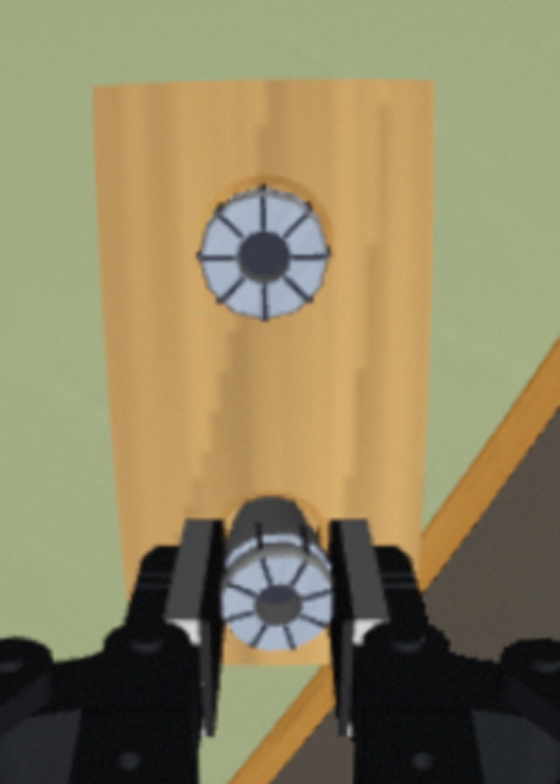

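{"op": "apply_moves", "data": {"motion": [[[0,0,0.008],[0,0,0]],[[0,0,0.014],[0,0,0]],[[0,0,0.02],[0,0,0]],[[0,0,0.025],[0,0,0]],[[0,0,0.028],[0,0,0]],[[0,0,0.028],[0,0,0]],[[0,0,0.028],[0,0,0]]]}}

```text
time_s: 13.4
tool_pos: [697.9, -25.6, 36.2]
orientation: [0.0, 0.968, -0.25, -0.0]
force: [-1.9, -0.9, 2.6]
finger_gap: 0.223
```

```bash
python3 - <<'E'
from h import *
t,r,s=pose(); print(t,yaw(),s['force'],s['ft_torque'],s['time_s'])
E
```

```text
[697.88855745 -25.59571567  36.21830325] -28.96434080912173 [-1.86461252 -0.92702775  2.55427447] [-0.14080254  0.29866376 -0.01948376] 13.4
```

Contact at the predicted height. A touch lower, then release.

{"op": "apply_moves", "data": {"motion": [[[-0.002,0,0.004],[0,0,0]],[[-0.002,0,0.006],[0,0,0]],[[-0.002,0,0.006],[0,0,0]],[[-0.002,0,0.006],[0,0,0]]]}}

```text
time_s: 13.73
tool_pos: [697.9, -25.6, 36.0]
orientation: [0.0, 0.968, -0.25, 0.0]
force: [-3.3, -1.3, 7.5]
finger_gap: 0.224
```

{"op": "apply_moves", "data": {"motion": [[[0,0,0],[0,0,0]],[[0,0,0],[0,0,0]],[[0,0,0],[0,0,0]],[[0,0,-0.01],[0,0,0]],[[0,0,-0.1],[0,0,0]],[[0,0,-0.24],[0,0,0]],[[0,0,-0.3],[0,0,0]],[[0,0,-0.3],[0,0,0]],[[0,0,-0.3],[0,0,0]],[[0,0,-0.3],[0,0,0]]], "grip": -0.1}}

```text
time_s: 14.57
tool_pos: [697.0, -25.2, 108.6]
orientation: [0.0, 0.968, -0.25, -0.001]
force: [0.2, -0.2, -1.1]
finger_gap: 0.553
```

```bash
python3 - <<'E'
from h import *
t,r,s=pose(); print(t,yaw(),s['force'],s['finger_gap']*85,s['time_s'])
w=shot('w14'); crop('w14',220,420,60,340,2.8); lm(w,Q[1:3])
E
```

```text
[696.9623631  -25.15493368 108.5818549 ] -28.967393085437838 [ 0.22328073 -0.23847591 -1.13235028] 46.97988039131076 14.5667
small_collet_center [([693.3, -24.4, 37.1], 0.58)]
clamping_nut_center [([448.7, -69.3, 10.0], 0.55)]
```

View pics/w14_c.png

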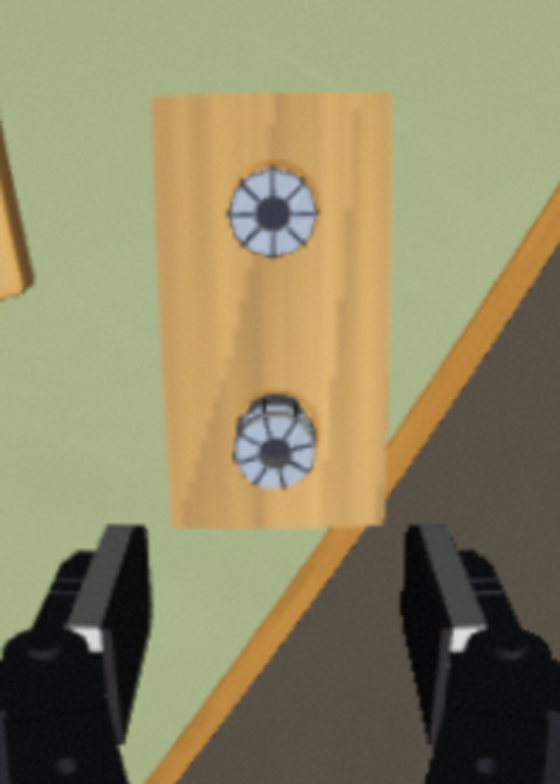

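View pics/w14.png

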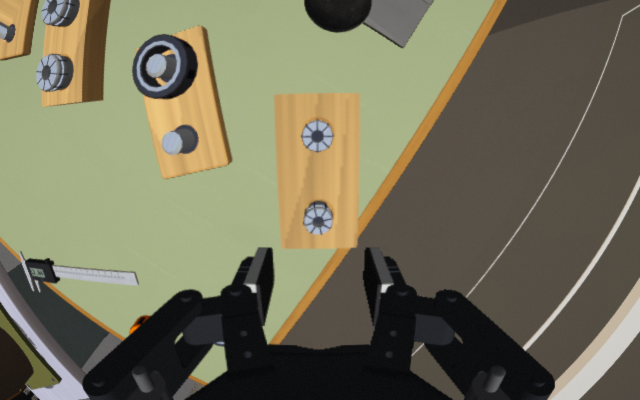

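```bash
python3 - <<'E'
from h import *
w=ld('w14'); P=lambda x,y:(220+x/2.8,60+y/2.8)
a=back(w,P(275,451),49.5);b=back(w,P(272,212),49.5);print(a,b,np.linalg.norm(a-b),np.degrees(np.arctan2(*(b-a)[[1,0]])))
c=back(w,(174,141),44);d=back(w,(159,66),44);print('nut dowels',c,d,np.linalg.norm(c-d),np.degrees(np.arctan2(*(d-c)[[1,0]])))
goal(545,-92,145,-20)
E
```

```text
[697.13140094 -25.67788294  49.5       ] [725.15441035  26.40211     49.5       ] 59.14063510788124 61.7163586813433
nut dowels [634.6505807   75.39352655  44.        ] [653.03792673 128.96529924  44.        ] 56.639467894567694 71.05633121165425
goal shift [-0.4012, 0.5276, -0.1474] turn [0.0007, 0.0021, -0.0996] rows~ 4.1 j6 0.41
```

{"op": "apply_moves", "data": {"motion": [[[-0.1,0.13,-0.147],[0,0,-0.1]],[[-0.2,0.26,-0.147],[0,0,-0.1]],[[-0.3,0.39,-0.147],[0,0,-0.1]],[[-0.37,0.49,-0.147],[0,0,-0.1]],[[-0.401,0.528,-0.147],[0,0,-0.1]],[[-0.401,0.528,-0.147],[0,0,-0.1]],[[-0.401,0.528,-0.147],[0,0,-0.1]],[[-0.401,0.528,-0.147],[0,0,-0.1]],[[-0.401,0.528,-0.147],[0,0,-0.1]],[[-0.401,0.528,-0.147],[0,0,-0.1]]], "grip": -1}}

```text
time_s: 15.55
tool_pos: [547.7, -91.8, 146.0]
orientation: [-0.0, 0.985, -0.173, 0.0]
force: [-0.1, 0.6, 0.1]
finger_gap: 0.999
```

```bash
python3 - <<'E'
from h import *
w=shot('w15'); print(pose()[0],yaw()); lm(w,Q[2:3]+S[2:3])
E
```

```text
[547.38877861 -91.77927227 145.9891726 ] -19.91176077361537
clamping_nut_center [([543.9, -97.8, 9.1], 0.92), ([448.8, -75.1, 12.6], 0.61)]
nut_stand_seat []
```

View pics/w15.png

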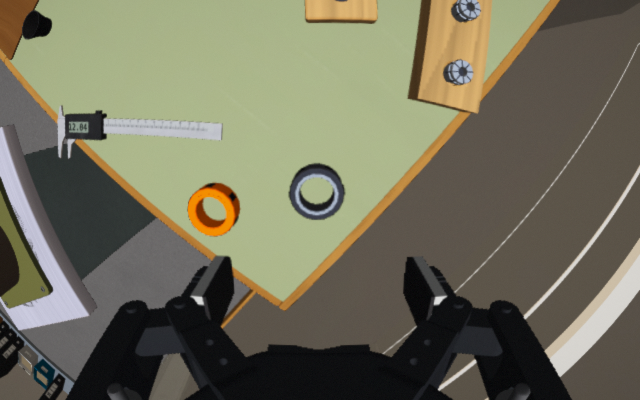

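```bash
python3 - <<'E'
from h import *
w=ld('w15'); crop('w15',280,360,150,240,6)
c=back(w,(317,190.5),22);print(c); goal(c[0],c[1],3.5,-20); print(pose()[0])
E
```

```text
[548.37407237 -88.56944513  22.        ]
goal shift [0.0014, -0.0142, 0.57] turn [-0.0, 0.0001, 0.0009] rows~ 3.4 j6 0.11
[546.84575597 -91.80687144 145.99882156]
```

View pics/w15_c.png

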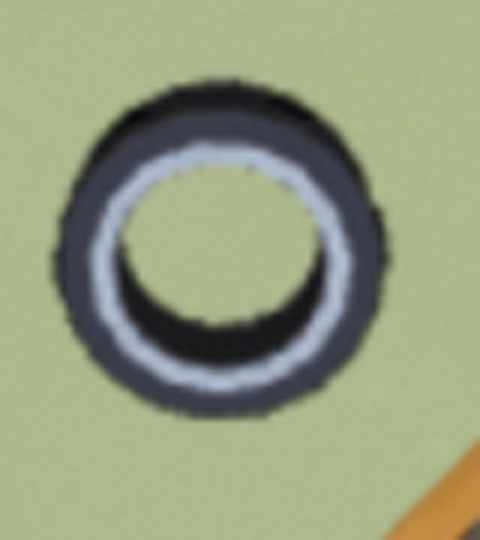

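```bash
python3 - <<'E'
from h import *
w=ld('w15'); 
c=back(w,(317,194),22);print(c); goal(c[0],c[1],5,-20)
E
```

```text
[547.2607257  -91.63378689  22.        ]
goal shift [0.0014, -0.0012, 0.564] turn [-0.0, 0.0001, 0.0009] rows~ 3.4 j6 0.11
```

{"op": "apply_moves", "data": {"motion": [[[0.001,-0.001,0.16],[0,0,0]],[[0.001,-0.001,0.32],[0,0,0]],[[0.001,-0.001,0.47],[0,0,0]],[[0.001,-0.001,0.54],[0,0,0]],[[0.001,-0.001,0.56],[0,0,0]],[[0.001,-0.001,0.56],[0,0,0]],[[0.001,-0.001,0.56],[0,0,0]],[[0.001,-0.001,0.56],[0,0,0]],[[0.001,-0.001,0.56],[0,0,0]]]}}

```text
time_s: 16.45
tool_pos: [548.1, -92.4, 8.1]
orientation: [0.0, 0.985, -0.173, 0.002]
force: [-0.6, -0.1, 0.7]
finger_gap: 0.999
```

{"op": "apply_moves", "data": {"motion": [[[0,0,0],[0,0,0]],[[0,0,0],[0,0,0]],[[0,0,0],[0,0,0]],[[0,0,0],[0,0,0]],[[0,0,0],[0,0,0]],[[0,0,0],[0,0,0]],[[0,0,0],[0,0,0]],[[0,0,0],[0,0,0]]], "grip": 1, "newtons": 45}}

```text
time_s: 17.12
tool_pos: [546.9, -92.2, 7.7]
orientation: [0.0, 0.985, -0.174, 0.001]
force: [-1.7, 0.6, 9.0]
finger_gap: 0.58
```

```bash
python3 - <<'E'
from h import *
t,r,s=pose(); print(t,yaw(),s['finger_gap']*85,s['force'],s['time_s'])
w=shot('w16'); crop('w16',220,420,200,350,4)
E
```

```text
[546.90499062 -92.16031411   7.65701453] -19.983042309516176 49.26164936821529 [-1.7097975   0.62390199  8.95447974] 17.1167
```

View pics/w16_c.png

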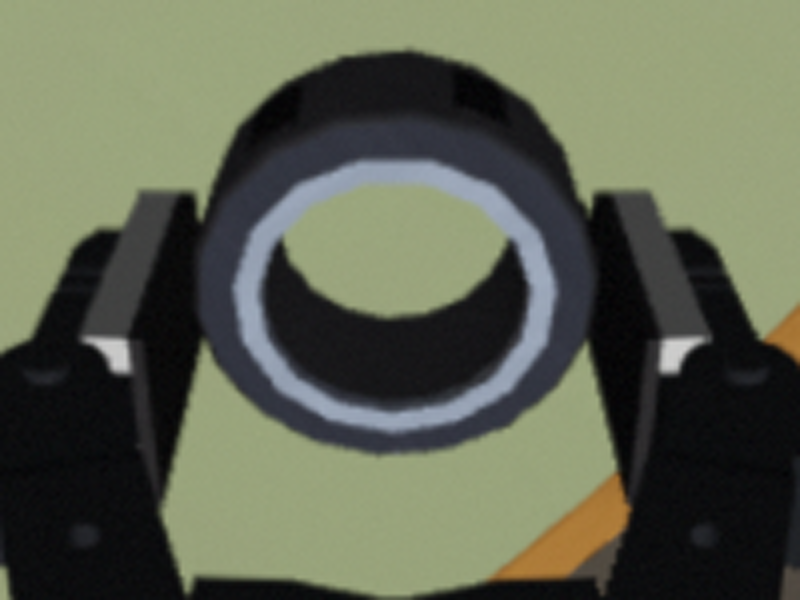

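{"op": "apply_moves", "data": {"motion": [[[0,0,-0.1],[0,0,0]],[[0,0,-0.24],[0,0,0]],[[0,0,-0.36],[0,0,0]],[[0,0,-0.4],[0,0,0]],[[0,0,-0.4],[0,0,0]],[[0,0,-0.4],[0,0,0]],[[0,0,-0.4],[0,0,0]]]}}

```text
time_s: 17.75
tool_pos: [544.9, -91.7, 104.7]
orientation: [-0.0, 0.985, -0.173, -0.002]
force: [0.1, -0.9, -2.6]
finger_gap: 0.586
```

```bash
python3 - <<'E'
from h import *
t,r,s=pose(); print(t,yaw(),s['finger_gap']*85,s['force'],s['time_s'])
goal(628,62,105,-20)
E
```

```text
[544.92940592 -91.67445    104.66109827] -19.965268943692596 49.84999954293604 [ 0.06597655 -0.85637361 -2.61813679] 17.75
goal shift [0.1024, -0.6912, -0.0019] turn [0.0002, 0.0021, 0.0004] rows~ 4.2 j6 0.11
```

{"op": "apply_moves", "data": {"motion": [[[0.025,-0.14,0],[0,0,0]],[[0.05,-0.29,0],[0,0,0]],[[0.075,-0.44,0],[0,0,0]],[[0.09,-0.58,0],[0,0,0]],[[0.102,-0.67,0],[0,0,0]],[[0.102,-0.69,0],[0,0,0]],[[0.102,-0.69,0],[0,0,0]],[[0.102,-0.69,0],[0,0,0]],[[0.102,-0.69,0],[0,0,0]],[[0.102,-0.69,0],[0,0,0]]]}}

```text
time_s: 18.58
tool_pos: [628.2, 59.9, 105.6]
orientation: [0.0, 0.985, -0.174, -0.001]
force: [0.4, -0.5, -0.9]
finger_gap: 0.583
```

```bash
python3 - <<'E'
from h import *
t,r,s=pose(); print(t,yaw(),s['finger_gap']*85,s['force'],s['time_s'])
w=shot('w17'); print(pose()[0]); crop('w17',200,440,50,340,2)
E
```

```text
[628.17120858  59.93443979 105.61656408] -20.054216613735022 49.54957749478827 [ 0.38724385 -0.50484932 -0.88878211] 18.5833
[628.54096451  59.96771771 106.00361963]
```

View pics/w17_c.png

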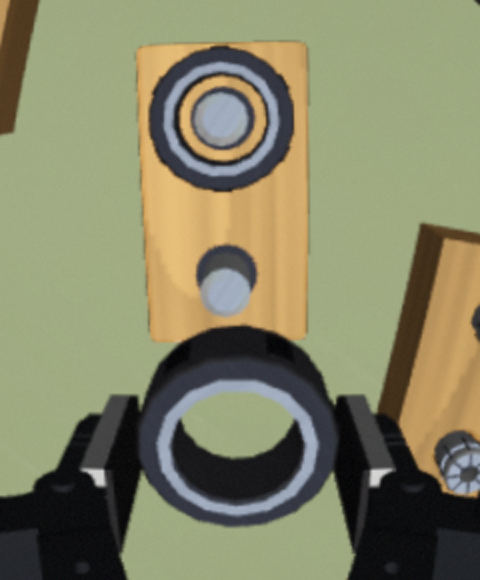

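```bash
python3 - <<'E'
from h import *
w=ld('w17'); a=back(w,(312.5,195.5),44);b=back(w,(310.5,109),44);n=back(w,(319,274.5),120.3);t=pose()[0]
print(a,b,np.linalg.norm(a-b),np.degrees(np.arctan2(*(b-a)[[1,0]])),n,t)
d=(b-a)[:2]/np.linalg.norm((b-a)[:2]); s=(a[:2]+b[:2])/2-30*d; print('seat',s)
o=n[:2]-t[:2]; g=s-o; print(o,g)
goal(g[0],g[1],65,-20)
E
```

```text
[630.88268967  77.42827331  44.        ] [649.98070465 132.91016242  44.        ] 58.676862525416034 71.0054763192809 [629.46453487  60.6700205  120.3       ] [628.54096451  59.96771771 106.00361963]
seat [630.66736374  76.80272719]
[0.92357036 0.70230279] [629.74379338  76.1004244 ]
goal shift [-0.0175, -0.0624, 0.164] turn [0.0004, 0.0006, -0.0007] rows~ 1.1 j6 0.38
```

{"op": "apply_moves", "data": {"motion": [[[-0.017,-0.06,0.02],[0,0,0]],[[-0.017,-0.062,0.08],[0,0,0]],[[-0.017,-0.062,0.14],[0,0,0]],[[-0.017,-0.062,0.164],[0,0,0]],[[-0.017,-0.062,0.164],[0,0,0]],[[-0.017,-0.062,0.164],[0,0,0]],[[-0.017,-0.062,0.164],[0,0,0]],[[-0.017,-0.062,0.164],[0,0,0]]]}}

```text
time_s: 19.3
tool_pos: [631.4, 77.3, 66.3]
orientation: [-0.0, 0.985, -0.174, 0.001]
force: [0.9, -0.3, -2.2]
finger_gap: 0.584
```

```bash
python3 - <<'E'
from h import *
t,r,s=pose(); print(t,yaw(),s['force'],s['time_s'])
w=shot('w18'); print(pose()[0]); crop('w18',200,440,50,340,2)
E
```

```text
[631.44861288  77.34815336  66.30827947] -19.9835858603684 [ 0.87523265 -0.29109929 -2.21765882] 19.3
[631.36940188  77.36336014  66.27168345]
```

View pics/w18_c.png

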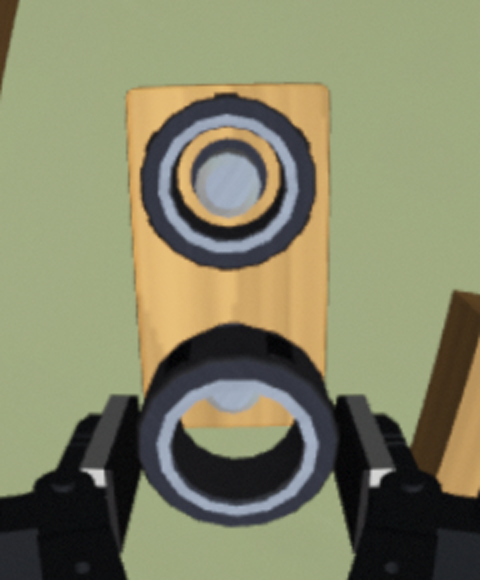

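```bash
python3 - <<'E'
from h import *
w=ld('w18'); d=np.array([np.cos(np.radians(71)),np.sin(np.radians(71))]); f=back(w,(316,256.2),44)[:2]+9*d; b=back(w,(200+229/2,50+185/2),44); n=back(w,(319,274.5),66.3+14.3)
print('dowel',f,'taken-60',b[:2]-60*d,'nut',n)
goal(pose()[0][0],pose()[0][1],24,-20)
E
```

```text
dowel [630.75122608  78.06126008] taken-60 [630.66847612  76.3052822 ] nut [632.57561108  77.86168747  80.6       ]
goal shift [-0.0003, 0.0001, 0.1691] turn [-0.0005, -0.0011, 0.0002] rows~ 1.0 j6 0.4
```

{"op": "apply_moves", "data": {"motion": [[[-0.006,0,0.03],[0,0,0]],[[-0.006,0,0.07],[0,0,0]],[[-0.006,0,0.11],[0,0,0]],[[-0.006,0,0.14],[0,0,0]],[[-0.006,0,0.155],[0,0,0]],[[-0.006,0,0.16],[0,0,0]],[[-0.006,0,0.16],[0,0,0]],[[-0.006,0,0.16],[0,0,0]],[[-0.006,0,0.16],[0,0,0]]]}}

```text
time_s: 20.1
tool_pos: [629.7, 77.9, 25.6]
orientation: [-0.0, 0.985, -0.173, 0.0]
force: [-0.3, 0.2, -1.1]
finger_gap: 0.59
```

```bash
python3 - <<'E'
from h import *
t,r,s=pose(); print(t,yaw(),s['force'],s['time_s'])
E
```

```text
[629.73477278  77.92629338  25.59080495] -19.96826118362909 [-0.25178191  0.22156073 -1.07892059] 20.1
```

{"op": "apply_moves", "data": {"motion": [[[0,0,0.004],[0,0,0]],[[0,0,0.008],[0,0,0]],[[0,0,0.011],[0,0,0]],[[0,0,0.011],[0,0,0]],[[0,0,0.011],[0,0,0]]]}}

```text
time_s: 20.52
tool_pos: [629.7, 77.9, 23.8]
orientation: [-0.0, 0.985, -0.173, 0.001]
force: [-1.1, -0.3, 6.0]
finger_gap: 0.585
```

{"op": "apply_moves", "data": {"motion": [[[0,0,0],[0,0,0]],[[0,0,0],[0,0,0]],[[0,0,0],[0,0,0]],[[0,0,0],[0,0,0]],[[0,0,-0.1],[0,0,0]],[[0,0,-0.24],[0,0,0]],[[0,0,-0.35],[0,0,0]],[[0,0,-0.35],[0,0,0]],[[0,0,-0.35],[0,0,0]],[[0,0,-0.35],[0,0,0]]], "grip": -0.8}}

```text
time_s: 21.35
tool_pos: [628.7, 77.9, 109.7]
orientation: [0.0, 0.985, -0.173, -0.0]
force: [0.3, 0.4, -0.4]
finger_gap: 0.897
```

```bash
python3 - <<'E'
from h import *
t,r,s=pose(); print(t,yaw(),s['force'],s['finger_gap']*85,s['time_s'])
w=shot('w19')
goal(381,294,150,-36)
E
```

```text
[628.72364057  77.87474042 109.72154055] -19.96785055250863 [ 0.34312173  0.41555475 -0.37525083] 76.22446817047746 21.35
goal shift [-1.2246, -0.475, -0.1622] turn [0.0008, 0.0013, 0.1782] rows~ 7.9 j6 0.41
```

View pics/w19.png

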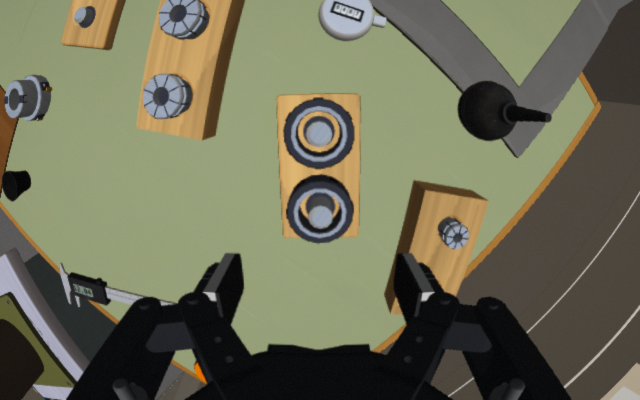

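{"op": "apply_moves", "data": {"motion": [[[-0.1,-0.04,-0.16],[0,0,0.06]],[[-0.25,-0.1,-0.162],[0,0,0.12]],[[-0.4,-0.155,-0.162],[0,0,0.178]],[[-0.55,-0.21,-0.162],[0,0,0.178]],[[-0.7,-0.27,-0.162],[0,0,0.178]],[[-0.85,-0.33,-0.162],[0,0,0.178]],[[-0.98,-0.38,-0.162],[0,0,0.178]],[[-0.98,-0.42,-0.162],[0,0,0.178]],[[-0.98,-0.42,-0.162],[0,0,0.178]],[[-0.98,-0.42,-0.162],[0,0,0.178]]], "grip": -1}}

```text
time_s: 22.23
tool_pos: [434.8, 260.4, 149.7]
orientation: [0.001, 0.951, -0.308, -0.0]
force: [0.6, -0.3, 0.6]
finger_gap: 1.0
```

```bash
python3 - <<'E'
from h import *
w=shot('w20'); print(pose()[0],yaw()); lm(w,Q[3:]+S[3:])
goal(381,294,150,-36)
E
```

```text
[435.24911672 259.83444449 149.77705351] -35.96339973563
face_mill_center [([382.2, 299.0, 19.5], 0.93)]
mill_stand_seat [([489.1, 321.6, 17.4], 0.72)]
goal shift [-0.2581, 0.0164, 0.0001] turn [0.0006, 0.0, -0.0007] rows~ 1.6 j6 1.08
```

View pics/w20.png

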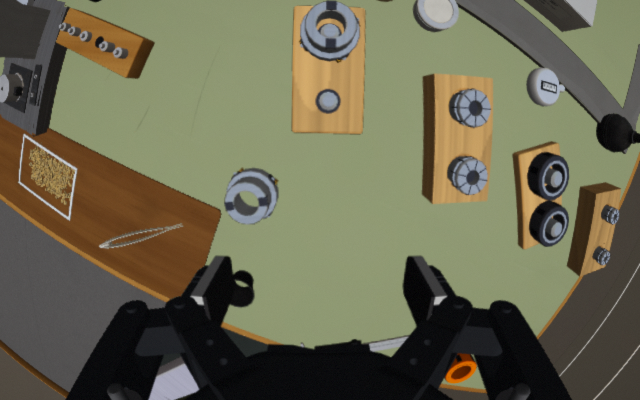

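{"op": "apply_moves", "data": {"motion": [[[-0.14,0.008,0],[0,0,0]],[[-0.24,0.016,0],[0,0,0]],[[-0.258,0.016,0],[0,0,0]],[[-0.258,0.016,0],[0,0,0]],[[-0.258,0.016,0],[0,0,0]],[[-0.258,0.016,0],[0,0,0]],[[-0.258,0.016,0],[0,0,0]]]}}

```text
time_s: 22.97
tool_pos: [381.6, 294.5, 150.6]
orientation: [-0.0, 0.951, -0.31, 0.0]
force: [-0.4, 0.2, 0.5]
finger_gap: 0.999
```

```bash
python3 - <<'E'
from h import *
w=shot('w21'); print(pose()[0],yaw()); crop('w21',260,380,140,260,5)
E
```

```text
[381.4004598  294.50286281 150.58688684] -36.06429472612161
```

View pics/w21_c.png

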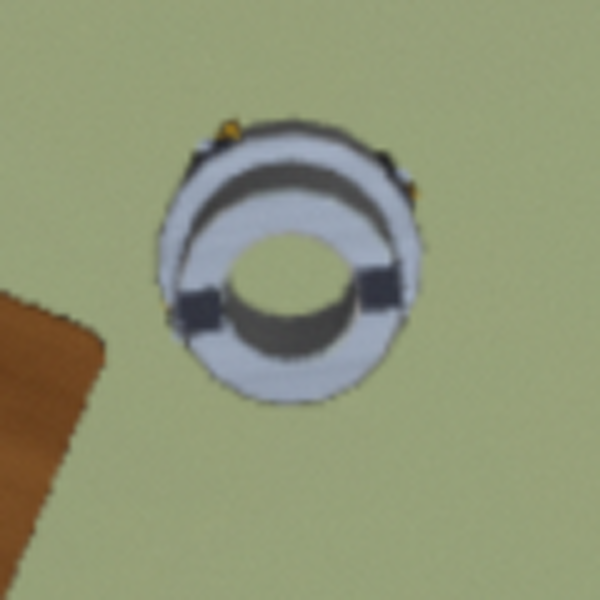

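```bash
python3 - <<'E'
from h import *
w=ld('w21'); c=back(w,(318,199.4),40);print(c,pose()[0]); goal(c[0],c[1],21,-36)
E
```

```text
[381.51484663 293.74424468  40.        ] [381.4004598  294.50286281 150.58688684]
goal shift [0.0019, 0.0024, 0.5183] turn [-0.0002, -0.0003, -0.0007] rows~ 3.1 j6 1.2
```

{"op": "apply_moves", "data": {"motion": [[[0.002,0.002,0.16],[0,0,0]],[[0.002,0.002,0.32],[0,0,0]],[[0.002,0.002,0.44],[0,0,0]],[[0.002,0.002,0.5],[0,0,0]],[[0.002,0.002,0.518],[0,0,0]],[[0.002,0.002,0.518],[0,0,0]],[[0.002,0.002,0.518],[0,0,0]],[[0.002,0.002,0.518],[0,0,0]],[[0.002,0.002,0.518],[0,0,0]]]}}

```text
time_s: 23.77
tool_pos: [381.6, 294.9, 22.4]
orientation: [-0.001, 0.951, -0.309, 0.001]
force: [-0.9, 0.1, 0.6]
finger_gap: 0.999
```

{"op": "apply_moves", "data": {"motion": [[[0,0,0],[0,0,0]],[[0,0,0],[0,0,0]],[[0,0,0],[0,0,0]],[[0,0,0],[0,0,0]],[[0,0,0],[0,0,0]],[[0,0,0],[0,0,0]],[[0,0,0],[0,0,0]],[[0,0,0],[0,0,0]],[[0,0,0],[0,0,0]]], "grip": 1, "newtons": 60}}

```text
time_s: 24.52
tool_pos: [380.6, 294.3, 21.8]
orientation: [-0.0, 0.951, -0.309, 0.0]
force: [-0.8, -1.7, 7.8]
finger_gap: 0.442
```

```bash
python3 - <<'E'
from h import *
t,r,s=pose(); print(t,yaw(),s['finger_gap']*85,s['force'],s['time_s'])
w=shot('w22'); crop('w22',220,420,200,350,4)
E
```

```text
[380.6304034  294.34276516  21.82958163] -35.9768441249516 37.59473386694808 [-0.76260013 -1.67233894  7.84410354] 24.5167
```

View pics/w22_c.png

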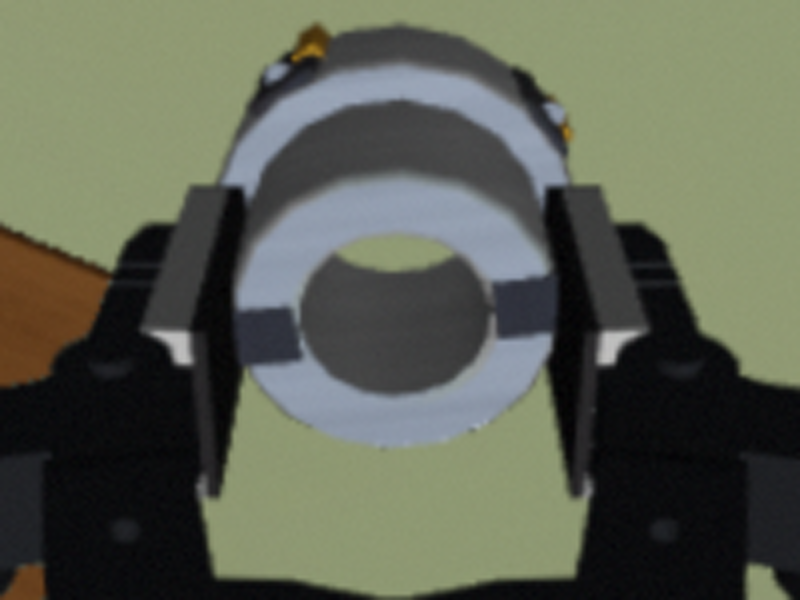

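{"op": "apply_moves", "data": {"motion": [[[0,0,-0.1],[0,0,0]],[[0,0,-0.24],[0,0,0]],[[0,0,-0.32],[0,0,0]],[[0,0,-0.34],[0,0,0]],[[0,0,-0.34],[0,0,0]],[[0,0,-0.34],[0,0,0]],[[0,0,-0.34],[0,0,0]]]}}

```text
time_s: 25.15
tool_pos: [379.0, 293.3, 104.4]
orientation: [0.001, 0.951, -0.309, -0.001]
force: [0.3, 0.1, -3.5]
finger_gap: 0.447
```

```bash
python3 - <<'E'
from h import *
t,r,s=pose(); print(t,yaw(),s['finger_gap']*85,s['force'],s['time_s'])
goal(480,312,105,-36)
E
```

```text
[378.98751594 293.34172677 104.43858843] -35.98737769365565 38.00765621300228 [ 0.28719011  0.14376591 -3.53631621] 25.15
goal shift [0.2831, -0.2978, -0.0036] turn [0.0021, 0.0008, 0.0001] rows~ 2.5 j6 1.2
```

{"op": "apply_moves", "data": {"motion": [[[0.08,-0.09,0],[0,0,0]],[[0.17,-0.18,0],[0,0,0]],[[0.25,-0.265,0],[0,0,0]],[[0.283,-0.298,0],[0,0,0]],[[0.283,-0.298,0],[0,0,0]],[[0.283,-0.298,0],[0,0,0]],[[0.283,-0.298,0],[0,0,0]],[[0.283,-0.298,0],[0,0,0]],[[0.283,-0.298,0],[0,0,0]]]}}

```text
time_s: 25.9
tool_pos: [479.7, 312.5, 105.6]
orientation: [0.001, 0.951, -0.309, -0.001]
force: [-0.6, -0.5, -2.3]
finger_gap: 0.444
```

```bash
python3 - <<'E'
from h import *
w=shot('w23'); t,r,s=pose(); print(t,yaw(),s['finger_gap']*85,s['force'],s['time_s']); crop('w23',200,440,50,340,2)
E
```

```text
[480.11616981 312.65839667 105.91240935] -35.955323040625586 38.005124368623015 [-0.13563069  0.19125786 -2.95017708] 25.95
```

View pics/w23_c.png

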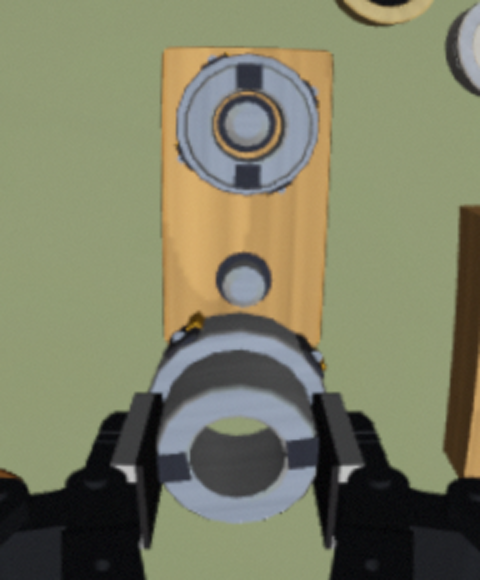

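```bash
python3 - <<'E'
from h import *
w=ld('w23'); a=back(w,(322,192.5),30);b=back(w,(323.5,111),30);n=back(w,(318.5,277.5),124.1);t=np.array([480.1,312.6,105.9])
print(a,b,np.linalg.norm(a-b),np.degrees(np.arctan2(*(b-a)[[1,0]])),n)
d=(b-a)[:2]/np.linalg.norm((b-a)[:2]); s=(a[:2]+b[:2])/2-30*d; print('seat',s)
o=n[:2]-t[:2]; g=s-o/2; print(o,g,pose()[0])
goal(g[0],g[1],65,-36)
E
```

```text
[491.38254161 323.1818964   30.        ] [526.7273282  370.40638113  30.        ] 58.98648910230433 53.187276804581515 [481.34887764 313.72415022 124.1       ]
seat [491.07889304 322.77618884]
[1.24887764 1.12415022] [490.45445422 322.21411373] [480.11616981 312.65839667 105.91240935]
goal shift [0.0111, -0.0554, 0.1636] turn [0.0006, 0.0003, 0.0005] rows~ 1.0 j6 1.13
```

{"op": "apply_moves", "data": {"motion": [[[0.011,-0.05,0.02],[0,0,0]],[[0.011,-0.055,0.08],[0,0,0]],[[0.011,-0.055,0.14],[0,0,0]],[[0.011,-0.055,0.164],[0,0,0]],[[0.011,-0.055,0.164],[0,0,0]],[[0.011,-0.055,0.164],[0,0,0]],[[0.011,-0.055,0.164],[0,0,0]],[[0.011,-0.055,0.164],[0,0,0]]]}}

```text
time_s: 26.62
tool_pos: [492.4, 322.9, 65.9]
orientation: [-0.001, 0.951, -0.309, 0.001]
force: [0.1, 0.5, -2.9]
finger_gap: 0.445
```

```bash
python3 - <<'E'
from h import *
w=shot('w24'); t,r,s=pose(); print(t,yaw(),s['force'],s['time_s']); crop('w24',200,440,50,340,2)
E
```

```text
[492.32602673 322.82197632  65.90538398] -35.9869587209306 [ 0.20508363  0.85325319 -2.16963391] 26.6667
```

View pics/w24_c.png

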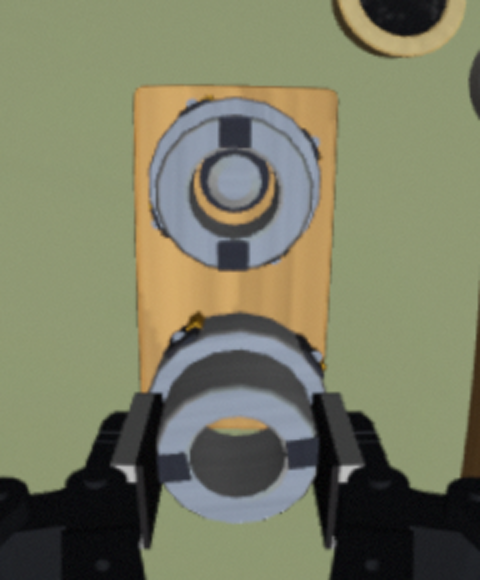

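{"op": "apply_moves", "data": {"motion": [[[-0.004,0.004,0.02],[0,0,0]],[[-0.004,0.004,0.05],[0,0,0]],[[-0.004,0.004,0.08],[0,0,0]],[[-0.004,0.004,0.1],[0,0,0]],[[-0.004,0.004,0.106],[0,0,0]],[[-0.004,0.004,0.106],[0,0,0]],[[-0.004,0.004,0.106],[0,0,0]],[[-0.004,0.004,0.106],[0,0,0]]]}}

```text
time_s: 27.33
tool_pos: [490.3, 322.2, 38.2]
orientation: [0.0, 0.951, -0.309, -0.0]
force: [0.6, -0.5, -2.8]
finger_gap: 0.443
```

```bash
python3 - <<'E'
from h import *
w=shot('w25'); t,r,s=pose(); print(t,yaw(),s['force'],s['ft_torque'],s['time_s'])
E
```

```text
[490.32576248 322.21216728  38.29784508] -35.987338319522806 [ 0.1218166   0.28055988 -2.78289719] [ 0.02821497 -0.06900127  0.02402153] 27.3833
```

View pics/w25.png

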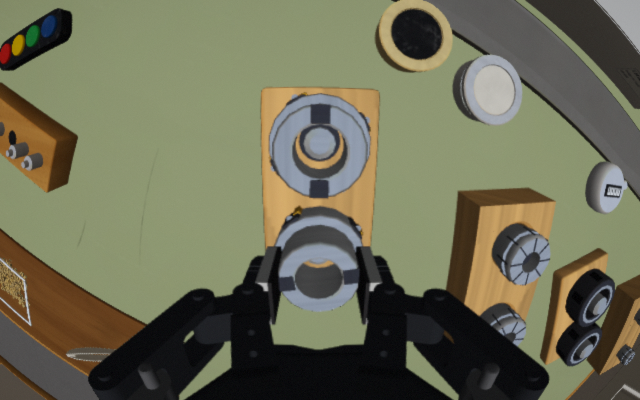

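{"op": "apply_moves", "data": {"motion": [[[0,0,0.003],[0,0,0]],[[0,0,0.006],[0,0,0]],[[0,0,0.006],[0,0,0]],[[0,0,0.006],[0,0,0]],[[0,0,0.006],[0,0,0]]]}}

```text
time_s: 27.8
tool_pos: [490.5, 322.3, 37.9]
orientation: [-0.0, 0.951, -0.309, 0.0]
force: [-2.1, -1.0, 5.6]
finger_gap: 0.445
```

{"op": "apply_moves", "data": {"motion": [[[0,0,0],[0,0,0]],[[0,0,0],[0,0,0]],[[0,0,0],[0,0,0]],[[0,0,0],[0,0,0]],[[0,0,-0.1],[0,0,0]],[[0,0,-0.24],[0,0,0]],[[0,0,-0.38],[0,0,0]],[[0,0,-0.45],[0,0,0]],[[0,0,-0.45],[0,0,0]],[[0,0,-0.45],[0,0,0]]], "grip": -0.6}}

```text
time_s: 28.63
tool_pos: [491.1, 322.7, 150.8]
orientation: [-0.001, 0.951, -0.309, 0.001]
force: [-1.3, 0.1, -1.0]
finger_gap: 0.799
```

```bash
python3 - <<'E'
from h import *
w=shot('w26'); t,r,s=pose(); print(t,yaw(),s['force'],s['time_s']); s=shot('s26','scene')
im=s['image'];save('s26z',cv2.resize(im[95:285,235:445],None,fx=3.5,fy=3,interpolation=cv2.INTER_CUBIC))
E
```

```text
[490.01940784 322.0484249  149.35361489] -35.987606250560056 [-0.8034152   0.44240719 -0.75575321] 28.6833
```

View pics/w26.png

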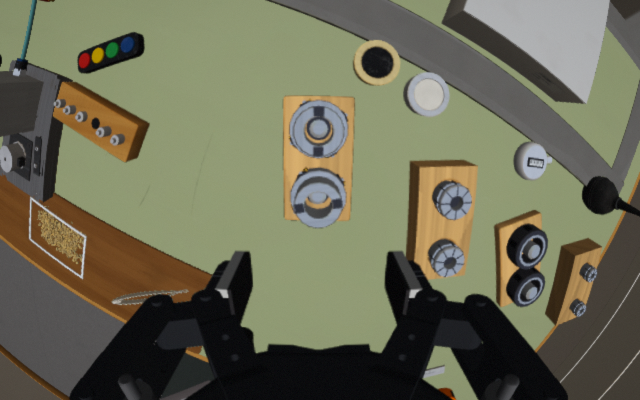

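View pics/s26z.png

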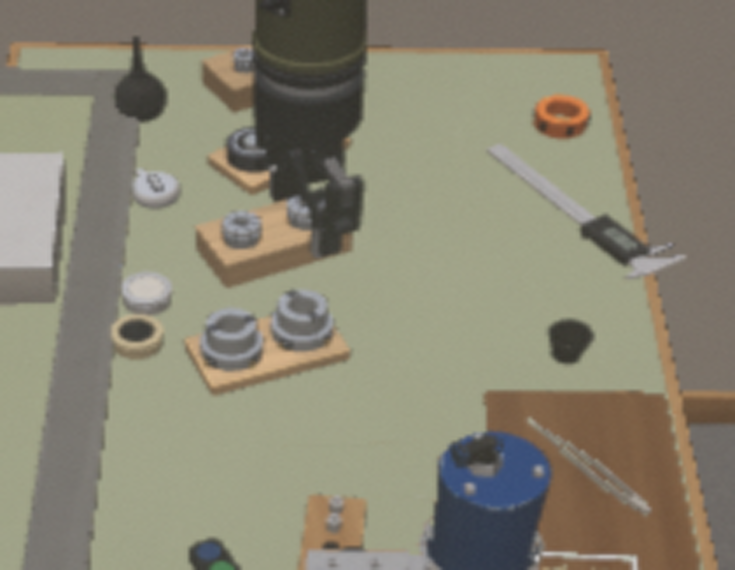

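{"op": "apply_moves", "data": {"motion": [[[-0.1,0.1,-0.1],[0,0,0]],[[-0.2,0.2,-0.2],[0,0,0]],[[-0.3,0.3,-0.25],[0,0,0]],[[-0.3,0.3,-0.25],[0,0,0]],[[-0.3,0.3,-0.25],[0,0,0]],[[-0.3,0.3,-0.25],[0,0,0]],[[-0.3,0.3,-0.25],[0,0,0]],[[-0.3,0.3,-0.25],[0,0,0]]]}}

```text
time_s: 29.4
tool_pos: [386.2, 305.6, 210.9]
orientation: [0.001, 0.951, -0.309, -0.0]
force: [0.9, -0.3, -0.2]
finger_gap: 0.8
```

```bash
python3 - <<'E'
from h import *
t,r,s=pose(); print(t,s['time_s']); s=shot('s27','scene')
im=s['image'];save('s27z',cv2.resize(im[95:235,270:380],None,fx=4.5,fy=4.2,interpolation=cv2.INTER_CUBIC))
for X in ([557,200,52],[589,251,52],[696.5,-26,49.5],[726,26.5,49.5]): print(proj(s,X,False))
E
```

```text
[386.24949009 305.57648136 210.88799314] 29.4
[321.41586147 161.96611292]
[302.89196192 168.43364698]
[319.18177931 106.63643773]
[303.10231302 112.23060121]
```

View pics/s27z.png

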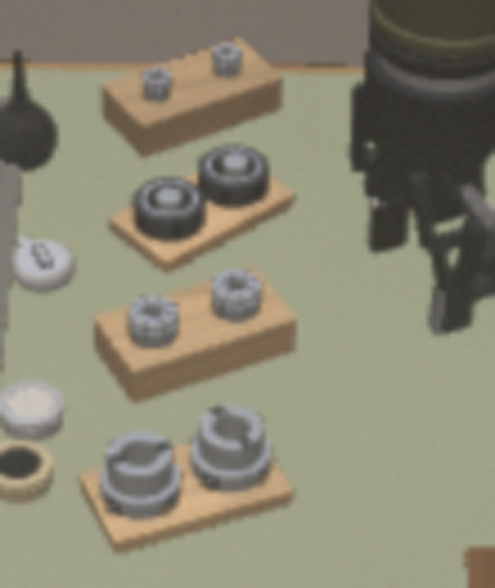

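```bash
python3 - <<'E'
from h import *
print(hand_in())
E
```

```text
the job is handed in; nothing more can be done
None
```

I set all four loose pieces into the free places of their blocks and handed the job in at about 29.5 s. The order was large collet, small collet, nut, face mill.

- **Seating:** each piece met resistance at its calculated fully-home height, with a contact force of 5–8 N.
- **Spacing:** the wrist camera put the large collet 59.4 mm from its neighbour and the small one 59.1 mm, against a true 60 mm, so within calibration. I did not measure this for the nut and mill, only checked them by eye.
- **Final scene picture:** all four stand level with the pieces already there. The gripper was clear of everything.
- **Bystanders:** the loupe, caliper and orange nut appear unmoved in the scene picture taken after the last placing. I never went near the red mill, and it was not in my last views.
- **Mismatches along the way:** after quick moves the arm took a moment to settle, which left it 2–4 mm off in places. I re-aimed the small collet, nut and mill before lowering them. The large collet went in with about 5 N of side force. No other check disagreed.

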